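Change the specimens in the microscope's locked carrier

ROBOT

A 7-joint arm with a two-finger parallel gripper is mounted at the origin on a cart in front of the work surface, level with it; the furniture and walls round the work are solid. World frame = base frame: x ahead of the robot, y to its left, z up, the work surface at z = 0. Lengths are in m, angles in rad, forces in N, time in s.
With the tool pointing down it reaches from about 0.425 to 0.875 m from the base axis. Payload 4.7 kg.
Tool frame: the origin (TCP) lies where the fingers leave the gripper's body, on its centre line; the fingertips stand 70 mm ahead of it and the grasp point (between the pads) lies 51 mm ahead of it; z points along the fingers, y is the line along which they close (so a half turn about z gives the same grasp; the last joint's range is limited). The gripper opens to 87 mm and grips with 3 to 60 N. Pads are 19 mm wide; open, the fingers measure 117 mm over their backs; the gripper's body (75 mm by 190 mm) begins 51 mm behind the grasp point.
Start: joints at [-1.231, 0.321, -0.07, 1.45, 0.023, 1.371, -0.057], TCP at [0.208, 0.616, 0.292] pointing down, gripper open.
Joint ranges: [-2.86, 2.86], [-0.3, 2.09], [-1.38, 1.24], [0.06, 2.45], [-1.56, 4.7], [0.09, 2.05], [-2.69, 2.69]. Speed limits (rad/s): [2.57, 2.57, 3.14, 3.14, 3.14, 3.14, 3.14].

INTERFACE

Orientations are given as a rotation vector (axis times angle).
In Python, from bench import ctrl gives the robot as it stands.
- The arm moves only by the tool drive_tool, never from a script. Its argument "motion" is a list of rows, each a list of 3 entries, a list of its own where there are three numbers: the shift along the tool's x, y, z in cm, then the turn, a rotation vector about the tool's x, y, z in degrees, then the opening, from -1 (shut) to 1 (fully open). In form: [[[x, y, z], [ax, ay, az], claw], ...]. A call has 1 to 12 rows; each row shifts and turns the commanded pose from where the row before left it, along the tool's axes as they then stand; what a row does not reach is not made up. A row lasts 1/8 s, in which the tool goes at most 62.5 mm and 10.7 degrees, less where a joint would pass 70% of its speed; a pose out of reach is approached as far as the arm can. A call with a gripper value outside its range is refused whole. The fingers move at their own pace and stop on an object; "force" is the grip in N (left out, the last holds). Time passes only in rows, so rows that do not move let the fingers close. It gives the time, the measured TCP pose, the force, the opening and the grip force at its end, in the units of the state.
- ctrl.get_state(): the state, without advancing time (a new reading comes with each control period).
- ctrl.get_image(name): name is "scene" or "top"; returns the picture (384x512x3 uint8, red, green, blue); there is no depth.
- ctrl.calibration(name): a dict with "K" (3x3 intrinsics, pixels), "origin" and "attitude" of the camera in the world. Camera axes: x right, y up, looking along -z (the intrinsics and any distortion apply to the point x, -y, -z); pixel columns grow to the right and rows downward; lengths in m; the calibration is good to about 2 mm. A picture is of the moment at which its call begins. calibration takes no time and is no camera call.
- ctrl.close_job(): hands the job in; it is judged then, once.
The state is a dict: "time": time; "joint_positions": joint angles; "qd": joint speeds; "joint_torque": joint torques, N m; "position": TCP position; "tool_rot": TCP orientation; "ft_force": force on the tool from outside, world axes, zero at the start; "torque": the same for the moment, N m; "grip_width": opening from 0.0 (shut) to 1.0 (fully open); "grip_force": force on a finger pad.
Only numpy, scipy, OpenCV 4.12 (cv2) and the standard library are available. Lean on these libraries where they do the work, as an engineer would, in place of code of your own. Each camera call takes 0.05 s, during which the arm holds its last target. There are 200 camera calls.

TASK

Change over the specimen carrier: slide its lock bar fully open, take the finished mounts out of the pockets and drop each into a tray well of its own, then stand each fresh mount on the front of the plate and slide it back under the overhanging rail until it drops fully home into a free pocket, and finally slide the lock bar fully shut over them. All mounts stay polished face up and lie flat at the end; leave the blower and the loupe alone.

Things in the scene. Friction and masses are not known exactly. Their poses are not given: they have to be found in the camera images.
- carrier: specimen carrier, fixed to the worktop: aluminium plate 116 mm deep, 212 wide, 14 thick; origin under its centre; x to its back (away from the robot at yaw 0), y to its left, z up; its yaw varies. Three round pockets in a row along y, 32.5 mm across, 6 mm deep. The plate is bare from 16 to 66 mm in front of the pocket centres (loading apron with a pair of scribed lines per pocket)
- pocket_1 (a point): centre of the FLOOR of the carrier's left pocket: 6 mm below the plate's top face, 8 mm above the worktop, 8 mm behind the plate's middle and 64 mm to its left; axes as the carrier's
- pocket_2 (a point): the same for the middle pocket
- pocket_3 (a point): the same for the right pocket, 64 mm to the right of the middle one
- rail_lip (a point): middle of the front lower edge of the carrier's rail lip, 21 mm above the plate, 11 mm behind the pocket centres. Rail face 22 mm behind them; lip 4 mm thick. It covers the back 5 mm of the pockets: mounts cannot go in or out straight from above. Stood on the apron a mount passes under it; a seated one comes out if raised 7 to 8 mm, drawn forward over 10 mm, then lifted
- lock (a joint): the carrier's lock bar, sliding to its left (+y): 0 = shut, a 12 mm wide tongue over the middle of each pocket; 0.032 m = fully open, tongues midway between pockets. Tongues lie 14 to 17 mm above the plate, their tips 9 mm behind the pocket centres. Shut, they hold seated mounts down; a mount not down in its pocket blocks them. About 1.5 N of friction; stays where left
- lock_knob (a point): middle of the lock bar's knob: black, knurled, upright, 17 mm across and 21 mm tall, on top of the rail, 33 mm behind the middle pocket's centre when shut, this point 37 mm and the rail's top 25 mm above the plate; it moves with the bar
- tray: white loose tray with six square wells in two columns of three, 100 x 150 mm, 21 mm tall outside; dividers 16 mm tall; origin under its centre, y along its 150 mm length. It weighs about 85 g
- well_1 (a point): centre of the floor of one tray well (floor 3 mm above the worktop; well about 46 x 46 mm inside; axes as the tray's); all wells are empty at the start
- well_2 (a point): the same for another well
- well_3 (a point): the same for another well
- well_4 (a point): the same for another well
- well_5 (a point): the same for another well
- well_6 (a point): the same for another well
- fresh_1_mid (a point): fresh specimen mount, 30 mm across and 19 mm tall, moulded resin puck with a polished metal face on top, which stays up; point at its centre half-way up, z along its axis; stands on the worktop to the right of the tray at the start; may be absent
- fresh_2_mid (a point): fresh specimen mount, 30 mm across and 15 mm tall, moulded resin puck with a polished metal face on top, which stays up; point at its centre half-way up, z along its axis; stands on the worktop to the right of the tray at the start; may be absent
- fresh_3_mid (a point): fresh specimen mount, 30 mm across and 18 mm tall, moulded resin puck with a polished metal face on top, which stays up; point at its centre half-way up, z along its axis; stands on the worktop to the right of the tray at the start; may be absent
- done_1_mid (a point): finished specimen mount, 30 mm across and 16 mm tall, moulded resin puck with a polished metal face on top, which stays up; point at its centre half-way up, z along its axis; sits in one of the carrier's pockets at the start, under the shut lock; may be absent
- done_2_mid (a point): finished specimen mount, 30 mm across and 14 mm tall, moulded resin puck with a polished metal face on top, which stays up; point at its centre half-way up, z along its axis; sits in one of the carrier's pockets at the start, under the shut lock; may be absent
- done_3_mid (a point): finished specimen mount, 30 mm across and 17 mm tall, moulded resin puck with a polished metal face on top, which stays up; point at its centre half-way up, z along its axis; sits in one of the carrier's pockets at the start, under the shut lock; may be absent
- blower: bystander: blue rubber lens blower with a black nozzle standing upright, 55 mm across, 107 mm tall; origin under its centre; to be left alone
- loupe: bystander: black loupe standing on its foot, 36 mm across, 30 mm tall; origin under its centre; to be left alone
Mind the look-alikes: they are no part of the job. What is shaped like the part that bears fresh_2_mid but orange is not meant. Leave any turquoise look-alike of the part that bears fresh_1_mid alone.

How it is judged:
On the way, in this order (a step that is already met when the one before it is completed fails the run):
1. the lock bar has been slid open (value of joint lock above 0.027 m), for 0.2 s.
2. with the lock open, every finished mount lies in a tray well and every fresh mount has dropped home into a pocket (value of joint lock above 0.02 m and x of done_1_mid in the frame of tray between -0.05 and 0.05 m and y of done_1_mid in the frame of tray between -0.075 and 0.075 m and z of done_1_mid in the frame of tray below 0.0135 m and angle between each of done_1_mid, done_2_mid, done_3_mid, fresh_1_mid, fresh_2_mid, fresh_3_mid's own z axis and vertical below 0.08 rad and x of done_2_mid in the frame of tray between -0.05 and 0.05 m and y of done_2_mid in the frame of tray between -0.075 and 0.075 m and z of done_2_mid in the frame of tray below 0.0125 m and x of done_3_mid in the frame of tray between -0.05 and 0.05 m and y of done_3_mid in the frame of tray between -0.075 and 0.075 m and z of done_3_mid in the frame of tray below 0.014 m and ((horizontal distance between fresh_1_mid and pocket_1 below 0.004 m and z of fresh_1_mid in the frame of pocket_1 below 0.012 m) or (horizontal distance between fresh_1_mid and pocket_2 below 0.004 m and z of fresh_1_mid in the frame of pocket_2 below 0.012 m) or (horizontal distance between fresh_1_mid and pocket_3 below 0.004 m and z of fresh_1_mid in the frame of pocket_3 below 0.012 m)) and ((horizontal distance between fresh_2_mid and pocket_1 below 0.004 m and z of fresh_2_mid in the frame of pocket_1 below 0.01 m) or (horizontal distance between fresh_2_mid and pocket_2 below 0.004 m and z of fresh_2_mid in the frame of pocket_2 below 0.01 m) or (horizontal distance between fresh_2_mid and pocket_3 below 0.004 m and z of fresh_2_mid in the frame of pocket_3 below 0.01 m)) and ((horizontal distance between fresh_3_mid and pocket_1 below 0.004 m and z of fresh_3_mid in the frame of pocket_1 below 0.0115 m) or (horizontal distance between fresh_3_mid and pocket_2 below 0.004 m and z of fresh_3_mid in the frame of pocket_2 below 0.0115 m) or (horizontal distance between fresh_3_mid and pocket_3 below 0.004 m and z of fresh_3_mid in the frame of pocket_3 below 0.0115 m))), for 0.2 s.
At the end, for the whole second after the job is handed in: every finished mount lies flat on the floor of a tray well (one to a well), every fresh mount lies flat on the floor of a carrier pocket (within 4 mm of its centre, not proud by more than 2.5 mm), polished faces up, and the lock bar is within 6 mm of fully shut; all this holds for a second (value of joint lock below 0.006 m and x of done_1_mid in the frame of tray between -0.05 and 0.05 m and y of done_1_mid in the frame of tray between -0.075 and 0.075 m and z of done_1_mid in the frame of tray below 0.0135 m and angle between each of done_1_mid, done_2_mid, done_3_mid, fresh_1_mid, fresh_2_mid, fresh_3_mid's own z axis and vertical below 0.08 rad and x of done_2_mid in the frame of tray between -0.05 and 0.05 m and y of done_2_mid in the frame of tray between -0.075 and 0.075 m and z of done_2_mid in the frame of tray below 0.0125 m and x of done_3_mid in the frame of tray between -0.05 and 0.05 m and y of done_3_mid in the frame of tray between -0.075 and 0.075 m and z of done_3_mid in the frame of tray below 0.014 m and ((horizontal distance between fresh_1_mid and pocket_1 below 0.004 m and z of fresh_1_mid in the frame of pocket_1 below 0.012 m) or (horizontal distance between fresh_1_mid and pocket_2 below 0.004 m and z of fresh_1_mid in the frame of pocket_2 below 0.012 m) or (horizontal distance between fresh_1_mid and pocket_3 below 0.004 m and z of fresh_1_mid in the frame of pocket_3 below 0.012 m)) and ((horizontal distance between fresh_2_mid and pocket_1 below 0.004 m and z of fresh_2_mid in the frame of pocket_1 below 0.01 m) or (horizontal distance between fresh_2_mid and pocket_2 below 0.004 m and z of fresh_2_mid in the frame of pocket_2 below 0.01 m) or (horizontal distance between fresh_2_mid and pocket_3 below 0.004 m and z of fresh_2_mid in the frame of pocket_3 below 0.01 m)) and ((horizontal distance between fresh_3_mid and pocket_1 below 0.004 m and z of fresh_3_mid in the frame of pocket_1 below 0.0115 m) or (horizontal distance between fresh_3_mid and pocket_2 below 0.004 m and z of fresh_3_mid in the frame of pocket_2 below 0.0115 m) or (horizontal distance between fresh_3_mid and pocket_3 below 0.004 m and z of fresh_3_mid in the frame of pocket_3 below 0.0115 m))); the robot touches nothing.
It fails at once if the blower is knocked from its place (more than 40 mm) (distance of blower from where it was at the start of the episode above 0.04 m).
It fails at once if the loupe is knocked from its place (more than 40 mm) (distance of loupe from where it was at the start of the episode above 0.04 m).
Of fresh_1, fresh_2, fresh_3 only 2 to 3 are there at a start; the rules pass over those that are not, and their reading is None.
Of done_1, done_2, done_3 only 2 to 3 are there at a start; the rules pass over those that are not, and their reading is None.
At some moment in a run one of fresh_1, fresh_2, fresh_3 may be knocked a few centimetres aside while the robot is not near it.
Once in a run the grip may slacken for a moment while it holds something.
It also fails if it takes over 210 s, if anything falls off the work surface, if the arm or the gripper's body presses on something with over 40 N, if the wrist force passes 120 N, or if a joint passes its speed limit or range.

## Working session

There is one attempt and no reset: what is moved stays moved. The work goes in short steps, Python scripts to look and compute and a tool call to move; the robot and the scene stay as the last step left them, time stands still between calls to the robot, and variables do not carry over. Pictures are saved under pics/ and viewed, at most 14 in all, crops included, and the job is handed in when it is done.

Besides the shell and the picture viewer there is one more tool, called as name(argument=value, ...), one argument or row to a line, values as JSON. drive_tool: Moves the arm, as the interface text tells. Its arguments: {"type":"object","properties":{"motion":{"type":"array","items":{"type":"array"}},"force":{"type":"number"}},"required":["motion"]}

```bash
mkdir -p pics; ls
python3 - <<'E'
from bench import ctrl
import cv2,numpy as np
for n in("scene","top"):
    im=ctrl.get_image(n); cv2.imwrite(f"pics/{n}0.png",cv2.resize(im[:,:,::-1],(800,600),interpolation=cv2.INTER_CUBIC))
    cv2.imwrite(f"pics/{n}0raw.png",im[:,:,::-1])
    print(n,ctrl.calibration(n))
print(ctrl.get_state())
E
```

```text
pics
scene {'K': array([[389.29817208,   0.        , 255.9817112 ],
       [  0.        , 389.29817208, 191.01460029],
       [  0.        ,   0.        ,   1.        ]]), 'origin': array([-0.20535395, -0.51485452,  0.7478172 ]), 'attitude': array([ 0.8440889 , -0.43872414, -0.92081966])}
top {'K': array([[469.99400399,   0.        , 257.81131381],
       [  0.        , 469.99400399, 188.32937264],
       [  0.        ,   0.        ,   1.        ]]), 'origin': array([ 0.34311892, -0.04831428,  1.65698285]), 'attitude': array([ 0.10855101, -0.08111563, -1.58220053])}
{'time': 0.1, 'joint_positions': array([-1.23089989,  0.32177454, -0.07007982,  1.45156845,  0.02259552,
        1.37082783, -0.05694153]), 'qd': array([ 0.00073308, -0.00280745, -0.00010498, -0.00275612, -0.00161122,
       -0.00210286, -0.00109408]), 'joint_torque': array([ 5.96049631e-05, -4.92575169e+01, -4.05568583e-01, -3.13400745e+01,
       -6.42171619e-02,  3.93528782e-02,  6.03966669e-05]), 'position': array([0.20795845, 0.61542383, 0.29124632]), 'tool_rot': array([-5.09496345e-01, -3.09980018e+00,  2.79641110e-03]), 'ft_force': array([ 0.0443949 , -0.79913636, -0.58175459]), 'torque': array([-0.0466743 , -0.04058416, -0.03529481]), 'grip_force': 0.0, 'grip_width': 1.002298459534408}
```

View pics/scene0.png

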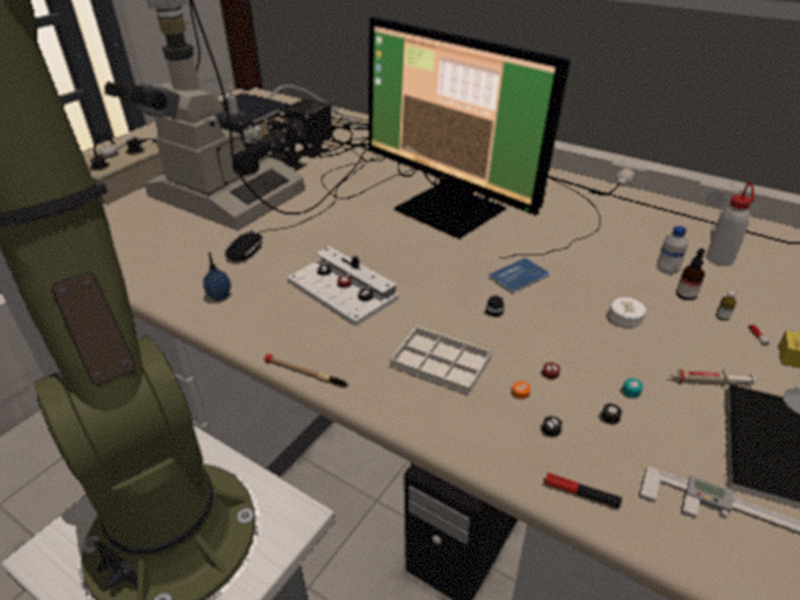

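View pics/top0.png

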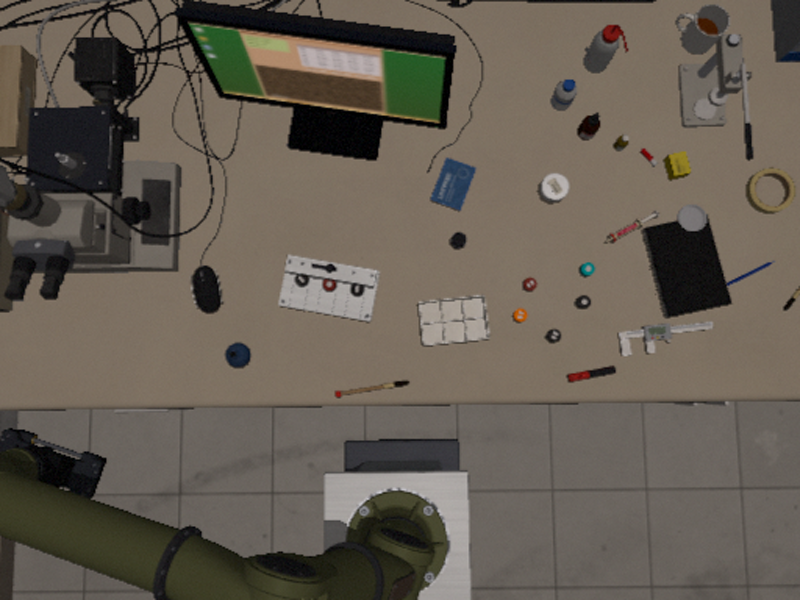

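```bash
cat > h.py <<'E'
import numpy as np,cv2
from bench import ctrl
from scipy.spatial.transform import Rotation as R
C={n:ctrl.calibration(n) for n in("scene","top")}
def proj(n,P):
    c=C[n];p=(np.atleast_2d(P)-c["origin"])@R.from_rotvec(c["attitude"]).as_matrix()
    p=p*[1,-1,-1]; q=p@c["K"].T; return q[:,:2]/q[:,2:]
def ray(n,uv,z):
    c=C[n];d=np.linalg.inv(c["K"])@[uv[0],uv[1],1]*[1,-1,-1]
    d=R.from_rotvec(c["attitude"]).as_matrix()@d
    return c["origin"]+d*(z-c["origin"][2])/d[2]
def crop(im,x,y,w,h,s):
    o=cv2.resize(im[y:y+h,x:x+w],None,fx=s,fy=s,interpolation=cv2.INTER_CUBIC)
    for i in range(0,w,10):
        cv2.line(o,(i*s,0),(i*s,4),(0,255,0),1)
        if i%20==0: cv2.putText(o,str(x+i),(i*s,14),0,.35,(0,255,0),1)
    for i in range(0,h,10):
        cv2.line(o,(0,i*s),(4,i*s),(0,255,0),1)
        if i%20==0: cv2.putText(o,str(y+i),(5,i*s+4),0,.35,(0,255,0),1)
    return o
E
python3 - <<'E'
from h import *
s=cv2.imread("pics/scene0raw.png");t=cv2.imread("pics/top0raw.png")
a=np.hstack([crop(s,180,150,80,60,5),crop(t,174,158,80,60,5)])
b=np.hstack([crop(s,320,225,80,60,5),crop(t,315,162,80,60,5)])
cv2.imwrite("pics/c1.png",np.vstack([a,b]))
c=np.hstack([crop(s,245,200,80,60,5),crop(t,255,175,80,60,5)])
cv2.imwrite("pics/c2.png",c)
E
```

```text
(no output)
```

View pics/c1.png

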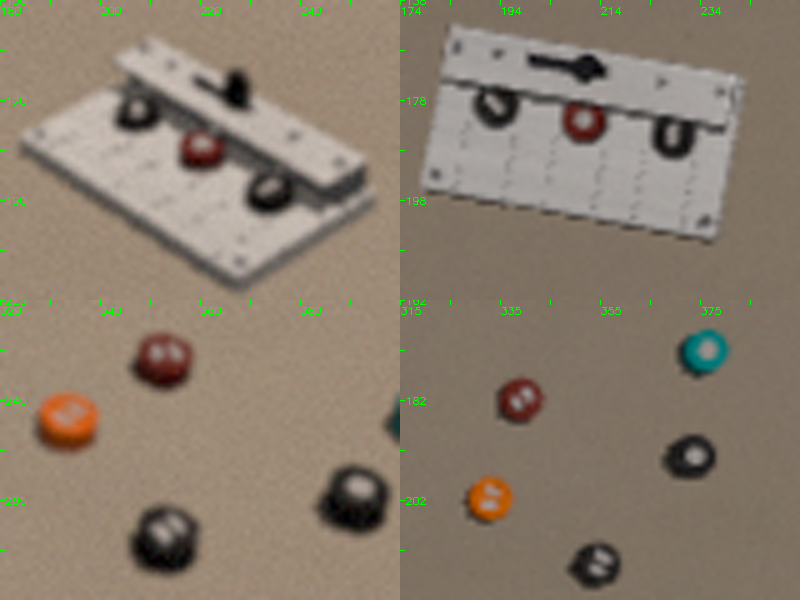

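View pics/c2.png

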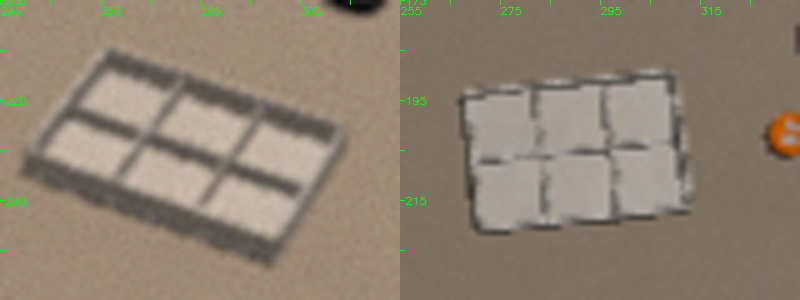

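```bash
cat > fit.py <<'E'
from h import *
from scipy.optimize import least_squares
def fit(obs,x0):
    def T(p,P): c,s=np.cos(p[2]),np.sin(p[2]); P=np.array(P); return np.array([p[0]+c*P[0]-s*P[1],p[1]+s*P[0]+c*P[1],P[2]])
    f=lambda p:np.concatenate([(proj(n,T(p,P))[0]-uv) for n,P,uv in obs])
    r=least_squares(f,x0,loss="soft_l1"); return r.x,r.fun.reshape(-1,2).round(1)
E
python3 - <<'E'
from fit import *
a=lambda x,y:(180+x/5,150+y/5); b=lambda x,y:(174+(x-400)/5,158+y/5)
obs=[("top",(-.058,.106,.014),b(423,188)),("top",(-.058,-.106,.014),b(716,238)),
("top",(.058,.106,.039),b(452,24)),("top",(.058,-.106,.039),b(743,75)),
("scene",(-.058,.106,.014),a(22,138)),("scene",(-.058,-.106,.014),a(240,280)),
("scene",(.041,0,.0615),a(238,72)),
("top",(.007,.064,.024),b(496,107)),("top",(.007,0,.024),b(584,122)),("top",(.007,-.064,.024),b(672,137)),
("scene",(.007,.064,.024),a(136,108)),("scene",(.007,0,.024),a(202,146)),("scene",(.007,-.064,.024),a(270,187))]
p,r=fit(obs,[.6,.1,-.15]); print("carrier",p,r.tolist())
a=lambda x,y:(245+x/5,200+y/5); b=lambda x,y:(255+(x-400)/5,175+y/5)
o=[("top",(.05,.075,.021),b(463,93)),("top",(.05,-.075,.021),b(674,72)),("top",(-.05,.075,.0),b(478,232)),("top",(-.05,-.075,.0),b(690,211)),
("scene",(.05,.075,.021),a(108,50)),("scene",(.05,-.075,.021),a(345,132)),("scene",(-.05,.075,.021),a(26,157)),("scene",(-.05,-.075,.021),a(270,250)),
("top",(0,.025,.016),b(538,156)),("top",(0,-.025,.016),b(608,150))]
p,r=fit(o,[.5,-.1,0]); print("tray",p,r.tolist())
a=lambda x,y:(320+x/5,225+(y-300)/5); b=lambda x,y:(315+(x-400)/5,162+(y-300)/5)
for n,s,t,h in(("f2red",(163,355),(522,398),.0075),("f3blk2",(166,538),(597,564),.009),("f1blk1",(356,497),(690,456),.0095)):
    print(n,ray("scene",a(*s),h),ray("top",b(*t),h))
for n,uv in(("blower",(238,355)),("loupe",(458,240))): print(n,ray("top",np.array(uv)*.64,.02))
E
```

```text
carrier [ 0.55767847  0.14394602 -0.18696787] [[-0.0, 0.1], [0.5, 0.4], [-0.8, -0.3], [0.6, -0.3], [-0.6, -0.5], [-0.1, -0.4], [-0.2, 0.5], [0.1, -0.1], [0.3, -0.0], [0.6, 0.1], [-0.0, -0.4], [-0.2, -0.1], [-0.0, -0.0]]
tray [ 0.47876929 -0.13461086  0.07846739] [[0.3, -0.1], [0.8, 0.1], [-0.1, 0.9], [-0.0, 1.2], [-0.7, -1.4], [0.4, -1.1], [-1.5, -1.8], [0.5, -1.3], [0.8, 0.3], [1.1, 0.2]]
f2red [ 0.56536428 -0.30558843  0.0075    ] [ 0.56282969 -0.30914173  0.0075    ]
f3blk2 [ 0.44518774 -0.35637074  0.009     ] [ 0.44479366 -0.35728233  0.009     ]
f1blk1 [ 0.5203072 -0.4253103  0.0095   ] [ 0.51972571 -0.42507081  0.0095    ]
blower [0.41041894 0.34874673 0.02      ]
loupe [ 0.66345442 -0.14736277  0.02      ]
```

```bash
cat >> h.py <<'E'
CAR=np.array([0.5577,0.1439,-0.187]); TRAY=np.array([0.4788,-0.1346,0.0785])
def loc(F,x,y): c,s=np.cos(F[2]),np.sin(F[2]); return np.array([F[0]+c*x-s*y,F[1]+s*x+c*y])
def plan(xy,ztip,closing):
    """tool-axes delta (cm) after turning az deg, to put the fingertips at xy,ztip with tool y along +-closing"""
    st=ctrl.get_state();M=R.from_rotvec(st["tool_rot"]).as_matrix();p=st["position"]
    a=np.arctan2(M[1,1],M[0,1]); d=(closing-a+np.pi/2)%np.pi-np.pi/2
    y=np.array([np.cos(a+d),np.sin(a+d),0]);z=np.array([0,0,-1.]);T=np.column_stack([np.cross(y,z),y,z])
    rv=R.from_matrix(M.T@T).as_rotvec(degrees=True)
    dp=T.T@(np.array([*xy,ztip+.07])-p)*100
    print("t",round(st["time"],2),"turn",rv.round(2),"shift",dp.round(2),"q7",st["joint_positions"][6].round(2),"| now tip",(p+M[:,2]*.07).round(4),"w",round(st["grip_width"]*87,1),"gf",round(st["grip_force"],1),"F",st["ft_force"].round(1))
E
python3 -c "
from h import *
k=loc(CAR,.041,0);print(k)
plan(k,.10,CAR[2]+np.pi/2)"
```

```text
[0.59798522 0.13627761]
t 0.1 turn [-0.1  -0.   -7.95] shift [-47.23 -39.83  12.12] q7 -0.06 | now tip [0.2079 0.6153 0.2212] w 87.2 gf 0.0 F [ 0.  -0.8 -0.6]
```

drive_tool(
  motion=[
    [[0,0,0],[-0.1,0,-7.95],0.2],
    [[-3,-2.5,0],[0,0,0],0.2],
    [[-4.4,-3.7,0],[0,0,0],0],
    [[-4.4,-3.7,0],[0,0,0],0],
    [[-4.4,-3.7,0],[0,0,0],0],
    [[-4.4,-3.7,0],[0,0,0],0],
    [[-4.4,-3.7,0],[0,0,0],0],
    [[-4.4,-3.7,0],[0,0,0],0],
    [[-4.4,-3.7,0],[0,0,0],0],
    [[-4.4,-3.7,0],[0,0,0],0],
    [[-4.4,-3.7,3],[0,0,0],0],
    [[-4.4,-3.7,4],[0,0,0],0],
  ],
  force=20,
)

```text
time: 1.6
position: [0.5927, 0.1452, 0.227]
tool_rot: [0.294, 3.126, 0.004]
ft_force: [0.1, 1.4, -0.6]
grip_width: 0.499
grip_force: 0.0
```

```bash
python3 -c "
from h import *
k=loc(CAR,.041,0)
plan(k,.042,CAR[2]+np.pi/2)
s=ctrl.get_image('scene')[:,:,::-1]
cv2.imwrite('pics/k1.png',crop(s,150,60,160,120,5))
print(proj('scene',[*k,.0615]))"
```

```text
t 1.6 turn [ 0.16  0.12 -0.02] shift [-0.69 -0.78 11.5 ] q7 1.17 | now tip [0.5928 0.1454 0.157 ] w 43.4 gf 0.0 F [ 0.1  1.4 -0.6]
[[227.41602297 164.90237087]]
```

View pics/k1.png

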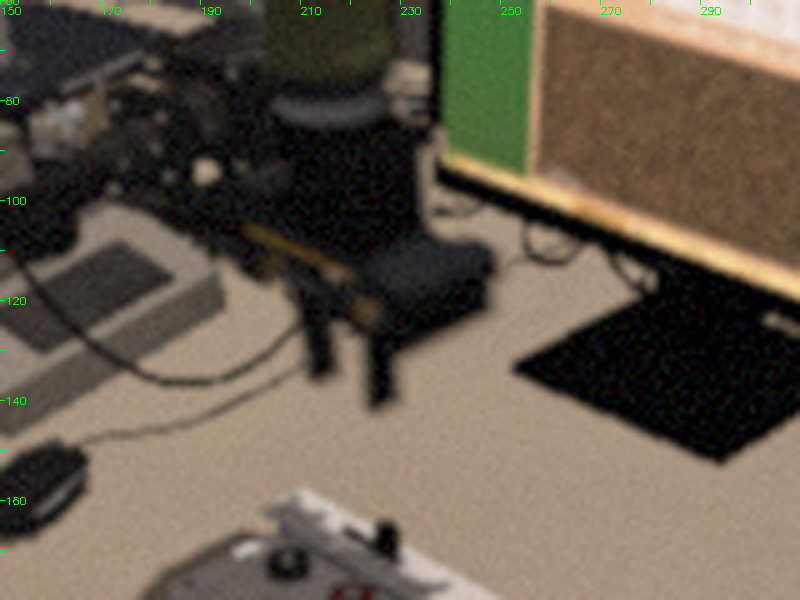

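drive_tool(
  motion=[
    [[-0.7,-0.8,0],[0.15,0.1,0],0],
    [[0,0,4],[0,0,0],0],
    [[0,0,3],[0,0,0],0],
    [[0,0,0],[0,0,0],0],
    [[0,0,0],[0,0,0],0],
  ],
)

```text
time: 2.28
position: [0.5972, 0.1387, 0.1589]
tool_rot: [0.291, 3.128, 0.001]
ft_force: [0.3, 0.1, -0.1]
grip_width: 0.503
grip_force: 0.0
```

```bash
python3 -c "
from h import *
k=loc(CAR,.041,0)
plan(k,.042,CAR[2]+np.pi/2)"
```

```text
t 2.27 turn [0.04 0.03 0.08] shift [-0.12 -0.23  4.69] q7 1.2 | now tip [0.5972 0.1388 0.0889] w 43.7 gf 0.0 F [ 0.3  0.1 -0.1]
```

drive_tool(
  motion=[
    [[-0.1,-0.2,2.5],[0,0,0],0],
    [[0,0,2.1],[0,0,0],0],
    [[0,0,0],[0,0,0],0],
    [[0,0,0],[0,0,0],-0.3],
    [[0,0,0],[0,0,0],-0.8],
    [[0,0,0],[0,0,0],-0.8],
    [[0,0,0],[0,0,0],-0.8],
    [[0,0,0],[0,0,0],-0.8],
    [[0,0,0],[0,0,0],-0.8],
  ],
  force=10,
)

```text
time: 3.4
position: [0.5983, 0.139, 0.1123]
tool_rot: [0.29, 3.126, 0.007]
ft_force: [2.0, 5.2, 0.3]
grip_width: 0.189
grip_force: 10.0
```

```bash
python3 -c "
from h import *
k=loc(CAR,.041,0)
plan(k,.042,CAR[2]+np.pi/2)"
```

```text
t 3.4 turn [0.26 0.09 0.12] shift [-0.02 -0.27  0.03] q7 1.22 | now tip [0.5984 0.1393 0.0423] w 16.4 gf 10.0 F [2.  5.2 0.3]
```

drive_tool(
  motion=[
    [[0,0.3,0],[0,0,0],-0.8],
    [[0,0.6,0],[0,0,0],-0.8],
    [[0,0.7,0],[0,0,0],-0.8],
    [[0,0.7,0],[0,0,0],-0.8],
    [[0,0.7,0],[0,0,0],-0.8],
    [[0,0.5,0],[0,0,0],-0.8],
    [[0,0.2,0],[0,0,0],-0.8],
    [[0,0,0],[0,0,0],-0.8],
    [[0,0,0],[0,0,0],-0.8],
  ],
  force=15,
)

```text
time: 4.53
position: [0.6045, 0.171, 0.1122]
tool_rot: [-0.295, -3.127, 0.002]
ft_force: [-1.3, -0.5, 6.9]
grip_width: 0.191
grip_force: 15.0
```

```bash
python3 -c "
from h import *
k=loc(CAR,.041,0.032)
plan(k,.042,CAR[2]+np.pi/2)"
```

```text
t 4.53 turn [-0.07 -0.03 -0.05] shift [-0.   -0.33  0.02] q7 1.17 | now tip [0.6045 0.1709 0.0422] w 16.6 gf 15.0 F [-1.3 -0.5  6.9]
```

drive_tool(
  motion=[
    [[0,0.3,0],[0,0,0],-0.8],
    [[0,0.2,0],[0,0,0],-0.8],
    [[0,0,0],[0,0,0],-0.8],
    [[0,0,0],[0,0,0],-0.8],
  ],
)

```text
time: 5.03
position: [0.6048, 0.1714, 0.1121]
tool_rot: [-0.298, -3.124, 0.011]
ft_force: [-4.5, -7.8, 10.3]
grip_width: 0.187
grip_force: 15.0
```

```bash
python3 -c "
from h import *
k=loc(CAR,.041,0.032)
plan(k,.042,CAR[2]+np.pi/2)"
```

```text
t 5.03 turn [-0.42 -0.14 -0.2 ] shift [ 0.02 -0.38  0.01] q7 1.16 | now tip [0.6046 0.171  0.0421] w 16.3 gf 15.0 F [-4.5 -7.8 10.3]
```

drive_tool(
  motion=[
    [[0,-0.3,0],[0,0,0],-0.8],
    [[0,0,0],[0,0,0],-0.2],
    [[0,0,0],[0,0,0],0],
    [[0,0,0],[0,0,0],0],
    [[0,0,-3],[0,0,0],0],
    [[0,0,-3],[0,0,0],0],
    [[2,1.6,0],[0,0,0],0],
    [[1.7,1.2,0],[0,0,0],0],
    [[0,0,0],[0,0,0],0],
    [[0,0,0],[0,0,0],0],
  ],
)

```text
time: 6.28
position: [0.5733, 0.2075, 0.1706]
tool_rot: [-0.293, -3.126, 0.003]
ft_force: [-0.4, -0.8, -0.8]
grip_width: 0.496
grip_force: 0.0
```

```bash
sed -i 's/^CAR=np.array(\[[^]]*\])/CAR=np.array([0.5583,0.1468,-0.187])/' h.py; python3 -c "
from h import *
plan(loc(CAR,.004,0.064),.016,CAR[2]+np.pi/2)
s=ctrl.get_image('scene')[:,:,::-1];t=ctrl.get_image('top')[:,:,::-1]
cv2.imwrite('pics/k2.png',np.hstack([crop(s,175,120,80,100,5),crop(t,174,130,80,100,5)]))
for y in (.064,0,-.064): print(proj('scene',[*loc(CAR,.008,y),.024]),proj('top',[*loc(CAR,.008,y),.024]))"
```

```text
t 6.28 turn [-0.11 -0.09 -0.01] shift [-0.05  0.15  8.46] q7 1.07 | now tip [0.5732 0.2074 0.1006] w 43.2 gf 0.0 F [-0.4 -0.8 -0.8]
[[206.86562511 170.76604725]] [[192.53413116 178.85358785]]
[[219.84607887 178.56107252]] [[210.37613519 181.94143291]]
[[233.59623673 186.81832069]] [[228.27170377 185.03854818]]
```

View pics/k2.png

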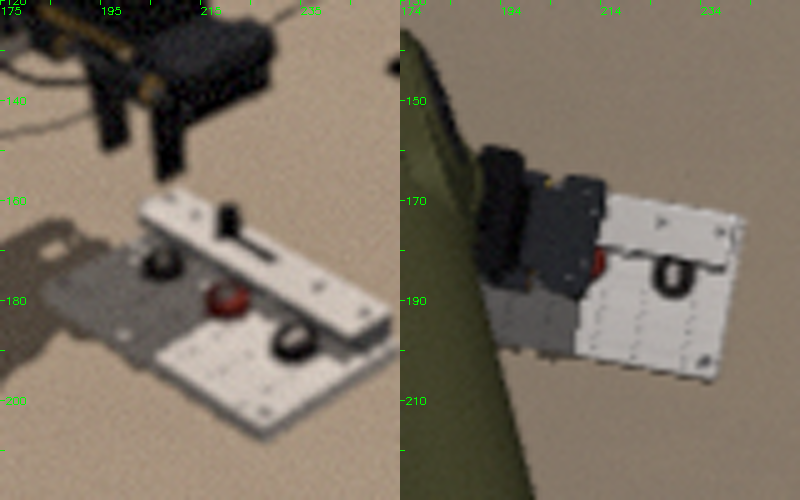

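drive_tool(
  motion=[
    [[0,0.15,3],[-0.1,-0.1,0],0],
    [[0,0,3],[0,0,0],0],
    [[0,0,1.5],[0,0,0],0],
    [[0,0,0.9],[0,0,0],0],
    [[0,0,0],[0,0,0],0],
    [[0,0,0],[0,0,0],-0.2],
    [[0,0,0],[0,0,0],-0.5],
    [[0,0,0],[0,0,0],-0.5],
    [[0,0,0],[0,0,0],-0.5],
    [[0,0,0],[0,0,0],-0.5],
  ],
  force=12,
)

```text
time: 7.62
position: [0.574, 0.2099, 0.0878]
tool_rot: [0.293, 3.126, 0.003]
ft_force: [-0.4, 0.2, 5.1]
grip_width: 0.333
grip_force: 12.0
```

```bash
python3 -c "
from h import *
plan(loc(CAR,.004,0.064),.016,CAR[2]+np.pi/2)"
```

```text
t 7.62 turn [0.11 0.07 0.  ] shift [-0.03 -0.1   0.18] q7 1.09 | now tip [0.5741 0.2101 0.0178] w 29.0 gf 12.0 F [-0.4  0.2  5.1]
```

drive_tool(
  motion=[
    [[0,0,0],[0,0,0],-0.5],
    [[0,0,-0.4],[0,0,0],-0.5],
    [[0,0,-0.4],[0,0,0],-0.5],
    [[0,0,0],[0,0,0],-0.5],
    [[0,0,0],[0,0,0],-0.5],
  ],
  force=25,
)

```text
time: 8.25
position: [0.5733, 0.2097, 0.0948]
tool_rot: [-0.293, -3.128, -0.001]
ft_force: [-1.3, -0.8, -0.0]
grip_width: 0.323
grip_force: 25.0
```

```bash
python3 -c "
from h import *
plan(loc(CAR,.004,0.064),.0253,CAR[2]+np.pi/2)"
```

```text
t 8.25 turn [ 0.04 -0.01  0.  ] shift [-0.09 -0.05 -0.05] q7 1.09 | now tip [0.5733 0.2097 0.0248] w 28.1 gf 25.0 F [-1.3 -0.8 -0. ]
```

drive_tool(
  motion=[
    [[0.5,0,-0.05],[0,0,0],-0.5],
    [[0.8,0,0],[0,0,0],-0.5],
    [[0.7,0,0],[0,0,0],-0.5],
    [[0,0,-2],[0,0,0],-0.5],
    [[0,0,-4],[0,0,0],-0.5],
    [[0,0,0],[0,0,0],-0.5],
  ],
)

```text
time: 9.0
position: [0.5566, 0.2142, 0.1608]
tool_rot: [0.293, 3.12, 0.009]
ft_force: [0.5, 0.5, 0.6]
grip_width: 0.323
grip_force: 25.0
```

```bash
sed -i 's/TRAY=np.array(\[[^]]*\])/TRAY=np.array([0.4788,-0.1326,0.0785])/' h.py; python3 -c "
from h import *
plan(loc(TRAY,.0243,.0),.06,TRAY[2]+np.pi/2)"
```

```text
t 9.0 turn [  0.3    0.47 -15.23] shift [  8.04 -33.97   3.08] q7 1.05 | now tip [0.5572 0.2146 0.0908] w 28.1 gf 25.0 F [0.5 0.5 0.6]
```

drive_tool(
  motion=[
    [[0,0,0],[0.1,0.2,-7.6],-0.5],
    [[0,0,0],[0.1,0.2,-7.6],-0.5],
    [[1,-4,0],[0,0,0],-0.5],
    [[1,-4.2,0],[0,0,0],-0.5],
    [[1,-4.3,0],[0,0,0],-0.5],
    [[1,-4.3,0],[0,0,0],-0.5],
    [[1,-4.3,0],[0,0,0],-0.5],
    [[1,-4.3,0],[0,0,0],-0.5],
    [[1,-4.3,0],[0,0,0],-0.5],
    [[1,-4.3,3],[0,0,0],-0.5],
    [[0,0,0],[0,0,0],-0.5],
    [[0,0,0],[0,0,0],-0.5],
  ],
)

```text
time: 10.5
position: [0.5007, -0.1315, 0.127]
tool_rot: [0.122, -3.133, 0.002]
ft_force: [1.2, 0.3, -0.6]
grip_width: 0.322
grip_force: 25.0
```

```bash
python3 -c "
from h import *
plan(loc(TRAY,.0243,.0),.020,TRAY[2]+np.pi/2)
s=ctrl.get_image('scene')[:,:,::-1];t=ctrl.get_image('top')[:,:,::-1]
cv2.imwrite('pics/k3.png',np.vstack([np.hstack([crop(s,240,180,80,70,5),crop(t,250,165,80,70,5)]),np.hstack([crop(s,320,225,80,50,5),crop(t,315,162,80,50,5)])]))"
```

```text
t 10.5 turn [-0.07 -0.38 -0.03] shift [-0.24  0.07  3.7 ] q7 1.94 | now tip [ 0.5002 -0.1317  0.057 ] w 28.0 gf 25.0 F [ 1.2  0.3 -0.6]
```

View pics/k3.png

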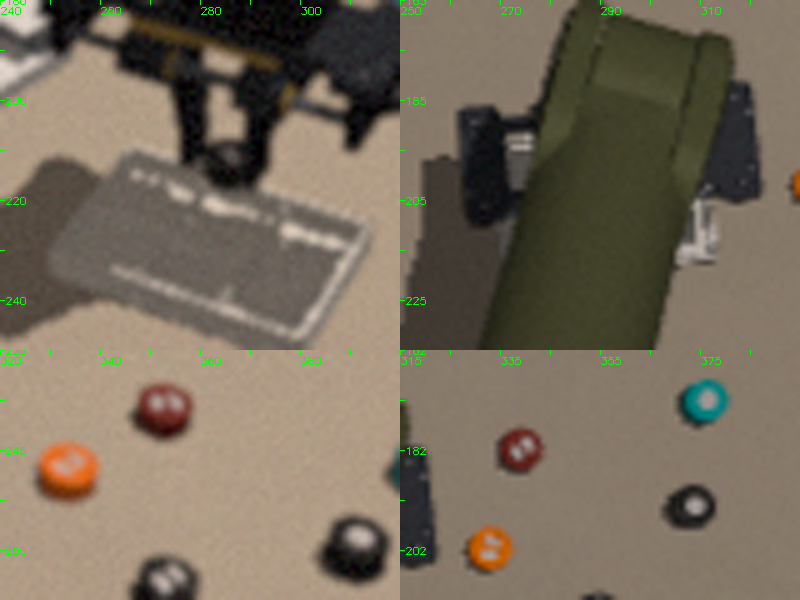

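drive_tool(
  motion=[
    [[0,0.1,2],[0,-0.4,0],-0.5],
    [[0,0,1.6],[0,0,0],-0.5],
    [[0,0,0],[0,0,0],-0.5],
    [[0,0,0],[0,0,0],-0.5],
    [[0,0,0],[0,0,0],-0.15],
    [[0,0,0],[0,0,0],-0.15],
    [[0,0,0],[0,0,0],-0.1],
    [[0,0,-3],[0,0,0],0],
    [[0,0,-4],[0,0,0],0],
  ],
)

```text
time: 11.72
position: [0.4994, -0.1307, 0.1606]
tool_rot: [0.123, -3.137, 0.002]
ft_force: [1.2, -0.7, 1.0]
grip_width: 0.493
grip_force: 0.0
```

```bash
python3 -c "
from h import *
plan(loc(CAR,.004,0.001),.06,CAR[2]+np.pi/2)"
```

```text
t 11.72 turn [-0.1  -0.13 15.19] shift [-1.03 28.47  3.06] q7 1.92 | now tip [ 0.4992 -0.1309  0.0906] w 42.9 gf 0.0 F [ 1.2 -0.7  1. ]
```

drive_tool(
  motion=[
    [[0,0,0],[0,-0.1,7.6],0],
    [[0,0,0],[0,0,7.6],0],
    [[0,3.5,0],[0,0,0],0],
    [[-0.2,4.2,0],[0,0,0],0],
    [[-0.2,4.2,0],[0,0,0],0],
    [[-0.2,4.2,0],[0,0,0],0],
    [[-0.2,4.2,0],[0,0,0],0],
    [[-0.2,4.2,0.5],[0,0,0],0],
    [[0,4.0,2.5],[0,0,0],0],
    [[0,0,0],[0,0,0],0],
    [[0,0,0],[0,0,0],0],
  ],
)

```text
time: 13.1
position: [0.5631, 0.1464, 0.1303]
tool_rot: [0.294, 3.126, -0.004]
ft_force: [-1.0, 0.4, -0.1]
grip_width: 0.498
grip_force: 0.0
```

```bash
python3 -c "
from h import *
plan(loc(CAR,.004,0.001),.017,CAR[2]+np.pi/2)"
```

```text
t 13.1 turn [-0.14  0.12 -0.02] shift [0.08 0.05 4.33] q7 1.16 | now tip [0.5632 0.1462 0.0603] w 43.4 gf 0.0 F [-1.   0.4 -0.1]
```

drive_tool(
  motion=[
    [[0.1,0.05,2],[-0.1,0.1,0],0],
    [[0,0,1.5],[0,0,0],0],
    [[0,0,0.8],[0,0,0],0],
    [[0,0,0],[0,0,0],0],
    [[0,0,0],[0,0,0],-0.2],
    [[0,0,0],[0,0,0],-0.5],
    [[0,0,0],[0,0,0],-0.5],
    [[0,0,0],[0,0,0],-0.5],
    [[0,0,0],[0,0,0],-0.5],
    [[0,0,0],[0,0,0],-0.5],
  ],
)

```text
time: 14.35
position: [0.5626, 0.1476, 0.0878]
tool_rot: [0.294, 3.127, 0.0]
ft_force: [-2.2, -2.4, 5.9]
grip_width: 0.331
grip_force: 25.0
```

```bash
python3 -c "
from h import *
plan(loc(CAR,.004,0.001),.0245,CAR[2]+np.pi/2)"
```

```text
t 14.35 turn [ 0.02  0.06 -0.01] shift [ 0.01 -0.06 -0.67] q7 1.18 | now tip [0.5627 0.1476 0.0178] w 28.8 gf 25.0 F [-2.2 -2.4  5.9]
```

drive_tool(
  motion=[
    [[0,0,-0.4],[0,0,0],-0.5],
    [[0,0,-0.45],[0,0,0],-0.5],
    [[0,0,0],[0,0,0],-0.5],
    [[0,0,0],[0,0,0],-0.5],
  ],
)

```text
time: 14.85
position: [0.5621, 0.1484, 0.0958]
tool_rot: [0.293, 3.128, 0.001]
ft_force: [0.8, 0.1, -0.0]
grip_width: 0.332
grip_force: 25.0
```

```bash
python3 -c "
from h import *
plan(loc(CAR,.004,0.001),.0253,CAR[2]+np.pi/2)"
```

```text
t 14.85 turn [0.05 0.01 0.02] shift [-0.06 -0.12  0.05] q7 1.18 | now tip [0.5621 0.1484 0.0258] w 28.9 gf 25.0 F [ 0.8  0.1 -0. ]
```

drive_tool(
  motion=[
    [[0.5,0,0.03],[0,0,0],-0.5],
    [[0.8,0,0],[0,0,0],-0.5],
    [[0.7,0,0],[0,0,0],-0.5],
    [[0,0,-2],[0,0,0],-0.5],
    [[0,0,-4],[0,0,0],-0.5],
    [[0,0,0],[0,0,0],-0.5],
  ],
)

```text
time: 15.6
position: [0.5443, 0.1523, 0.1589]
tool_rot: [0.292, 3.122, 0.006]
ft_force: [-0.6, -0.1, -1.1]
grip_width: 0.329
grip_force: 25.0
```

```bash
python3 -c "
from h import *
plan(loc(TRAY,-.021,.0),.06,TRAY[2]+np.pi/2)"
```

```text
t 15.6 turn [  0.2    0.37 -15.2 ] shift [ 10.86 -27.89   2.89] q7 1.13 | now tip [0.5447 0.1526 0.0889] w 28.6 gf 25.0 F [-0.6 -0.1 -1.1]
```

drive_tool(
  motion=[
    [[0,0,0],[0.1,0.2,-7.6],-0.5],
    [[0,0,0],[0.1,0.2,-7.6],-0.5],
    [[1.5,-3.6,0],[0,0,0],-0.5],
    [[1.5,-4.0,0],[0,0,0],-0.5],
    [[1.7,-4.0,0],[0,0,0],-0.5],
    [[1.7,-4.0,0],[0,0,0],-0.5],
    [[1.7,-4.0,0],[0,0,0],-0.5],
    [[1.7,-4.2,1],[0,0,0],-0.5],
    [[1.7,-4.1,2],[0,0,0],-0.5],
    [[0,0,0],[0,0,0],-0.5],
    [[0,0,0],[0,0,0],-0.5],
  ],
)

```text
time: 16.98
position: [0.4494, -0.1348, 0.1266]
tool_rot: [0.123, -3.132, 0.003]
ft_force: [0.4, 0.6, 0.3]
grip_width: 0.329
grip_force: 25.0
```

```bash
python3 -c "
from h import *
plan(loc(TRAY,-.0283,.0),.020,TRAY[2]+np.pi/2)"
```

```text
t 16.98 turn [-0.09 -0.41 -0.  ] shift [-0.12 -0.01  3.66] q7 1.93 | now tip [ 0.4489 -0.135   0.0566] w 28.6 gf 25.0 F [0.4 0.6 0.3]
```

drive_tool(
  motion=[
    [[-0.1,0,2],[0,-0.4,0],-0.5],
    [[0,0,1.6],[0,0,0],-0.5],
    [[0,0,0],[0,0,0],-0.5],
    [[0,0,0],[0,0,0],-0.5],
    [[0,0,0],[0,0,0],-0.15],
    [[0,0,0],[0,0,0],-0.15],
    [[0,0,0],[0,0,0],-0.1],
    [[0,0,-3],[0,0,0],0],
    [[0,0,-4],[0,0,0],0],
  ],
)

```text
time: 18.1
position: [0.4496, -0.1354, 0.161]
tool_rot: [0.123, -3.137, 0.003]
ft_force: [1.1, -0.3, -0.4]
grip_width: 0.494
grip_force: 0.0
```

```bash
python3 -c "
from h import *
plan(loc(CAR,.004,-0.0625),.06,CAR[2]+np.pi/2)"
```

```text
t 18.1 turn [-0.13 -0.11 15.19] shift [-5.84 23.5   3.1 ] q7 1.91 | now tip [ 0.4494 -0.1355  0.091 ] w 43.0 gf 0.0 F [ 1.1 -0.3 -0.4]
```

drive_tool(
  motion=[
    [[0,0,0],[0,-0.1,7.6],0],
    [[0,0,0],[0,0,7.6],0],
    [[-1,3.5,0],[0,0,0],0],
    [[-1,4.2,0],[0,0,0],0],
    [[-1,4.2,0],[0,0,0],0],
    [[-1,4.2,0],[0,0,0],0],
    [[-1,4.2,0.5],[0,0,0],0],
    [[-0.8,3.2,2.5],[0,0,0],0],
    [[0,0,0],[0,0,0],0],
    [[0,0,0],[0,0,0],0],
  ],
)

```text
time: 19.35
position: [0.551, 0.0835, 0.1307]
tool_rot: [0.294, 3.126, -0.005]
ft_force: [0.1, -0.4, -0.3]
grip_width: 0.503
grip_force: 0.0
```

```bash
python3 -c "
from h import *
plan(loc(CAR,.004,-0.0625),.018,CAR[2]+np.pi/2)"
```

```text
t 19.35 turn [-0.16  0.13 -0.05] shift [0.06 0.11 4.27] q7 1.26 | now tip [0.5511 0.0833 0.0607] w 43.8 gf 0.0 F [ 0.1 -0.4 -0.3]
```

drive_tool(
  motion=[
    [[0.1,0.1,2],[-0.15,0.1,0],0],
    [[0,0,1.5],[0,0,0],0],
    [[0,0,0.7],[0,0,0],0],
    [[0,0,0],[0,0,0],0],
    [[0,0,0],[0,0,0],-0.2],
    [[0,0,0],[0,0,0],-0.5],
    [[0,0,0],[0,0,0],-0.5],
    [[0,0,0],[0,0,0],-0.5],
    [[0,0,0],[0,0,0],-0.5],
    [[0,0,0],[0,0,0],-0.5],
  ],
)

```text
time: 20.6
position: [0.5506, 0.0848, 0.0891]
tool_rot: [0.294, 3.127, 0.0]
ft_force: [-1.9, -3.6, 5.8]
grip_width: 0.323
grip_force: 25.0
```

```bash
python3 -c "
from h import *
plan(loc(CAR,.004,-0.0625),.0255,CAR[2]+np.pi/2)"
```

```text
t 20.6 turn [ 0.01  0.07 -0.04] shift [ 0.   -0.02 -0.64] q7 1.28 | now tip [0.5507 0.0848 0.0191] w 28.1 gf 25.0 F [-1.9 -3.6  5.8]
```

drive_tool(
  motion=[
    [[0,0,-0.4],[0,0,0],-0.5],
    [[0,0,-0.4],[0,0,0],-0.5],
    [[0,0,0],[0,0,0],-0.5],
    [[0,0,0],[0,0,0],-0.5],
  ],
)

```text
time: 21.1
position: [0.5505, 0.0869, 0.0968]
tool_rot: [0.291, 3.127, 0.003]
ft_force: [0.0, -0.5, 0.1]
grip_width: 0.328
grip_force: 25.0
```

```bash
python3 -c "
from h import *
plan(loc(CAR,.004,-0.0625),.0266,CAR[2]+np.pi/2)"
```

```text
t 21.1 turn [0.12 0.05 0.06] shift [-0.06 -0.22  0.02] q7 1.28 | now tip [0.5505 0.087  0.0268] w 28.6 gf 25.0 F [ 0.  -0.5  0.1]
```

drive_tool(
  motion=[
    [[0.5,0,0.03],[0,0,0],-0.5],
    [[0.8,0,0],[0,0,0],-0.5],
    [[0.7,0,0],[0,0,0],-0.5],
    [[0,0,-2],[0,0,0],-0.5],
    [[0,0,-4],[0,0,0],-0.5],
    [[0,0,0],[0,0,0],-0.5],
  ],
)

```text
time: 21.85
position: [0.5324, 0.0899, 0.1595]
tool_rot: [0.293, 3.121, 0.006]
ft_force: [0.9, -0.3, -1.1]
grip_width: 0.328
grip_force: 25.0
```

```bash
sed -i 's/^CAR=np.array(\[[^]]*\])/CAR=np.array([0.5584,0.1472,-0.187])/' h.py; python3 -c "
from h import *
plan(loc(TRAY,.0203,.046),.06,TRAY[2]+np.pi/2)"
```

```text
t 21.85 turn [  0.19   0.4  -15.21] shift [  5.06 -17.16   2.95] q7 1.23 | now tip [0.5329 0.0901 0.0895] w 28.5 gf 25.0 F [ 0.9 -0.3 -1.1]
```

drive_tool(
  motion=[
    [[0,0,0],[0.1,0.2,-7.6],-0.5],
    [[0,0,0],[0.1,0.2,-7.6],-0.5],
    [[1,-3.2,0],[0,0,0],-0.5],
    [[1,-3.5,0],[0,0,0],-0.5],
    [[1,-3.5,0],[0,0,0],-0.5],
    [[1,-3.5,1],[0,0,0],-0.5],
    [[1,-3.5,2],[0,0,0],-0.5],
    [[0,0,0],[0,0,0],-0.5],
    [[0,0,0],[0,0,0],-0.5],
    [[0,0,0],[0,0,0],-0.5],
  ],
)

```text
time: 23.1
position: [0.4946, -0.0848, 0.1271]
tool_rot: [0.126, -3.133, 0.003]
ft_force: [-0.2, 0.4, -0.6]
grip_width: 0.324
grip_force: 25.0
```

```bash
python3 -c "
from h import *
plan(loc(TRAY,.0203,.046),.024,TRAY[2]+np.pi/2)"
```

```text
t 23.1 turn [-0.09 -0.33  0.11] shift [-0.08 -0.04  3.31] q7 1.84 | now tip [ 0.4942 -0.0849  0.0571] w 28.2 gf 25.0 F [-0.2  0.4 -0.6]
```

Then lift and move toward the fresh mounts with a look at the tray.

drive_tool(
  motion=[
    [[0,0,2],[0,-0.3,0],-0.5],
    [[0,0,1.2],[0,0,0],-0.5],
    [[0,0,0],[0,0,0],-0.5],
    [[0,0,0],[0,0,0],-0.5],
    [[0,0,0],[0,0,0],-0.15],
    [[0,0,0],[0,0,0],-0.15],
    [[0,0,0],[0,0,0],-0.1],
    [[0,0,-3],[0,0,0],0],
    [[0,0,-4],[0,0,0],0],
    [[-5,3,-3],[0,0,0],0],
    [[-5,5,0],[0,0,0],0],
    [[-2,5,0],[0,0,0],0],
  ],
)

```text
time: 24.6
position: [0.5981, 0.0463, 0.1939]
tool_rot: [-0.121, 3.138, -0.003]
ft_force: [0.2, -0.0, -0.2]
grip_width: 0.503
grip_force: 0.0
```

drive_tool(
  motion=[
    [[0,5,0],[0,0,0],0],
    [[0,5,0],[0,0,0],0],
  ],
)

```text
time: 24.85
position: [0.5881, 0.1465, 0.1929]
tool_rot: [0.123, -3.138, 0.003]
ft_force: [0.2, 0.3, -0.6]
grip_width: 0.498
grip_force: 0.0
```

```bash
python3 -c "
from h import *
plan((.5635,-.3055),.06,np.pi/2)
s=ctrl.get_image('scene')[:,:,::-1];t=ctrl.get_image('top')[:,:,::-1]
cv2.imwrite('pics/k4.png',np.vstack([np.hstack([crop(s,240,195,80,50,5),crop(t,250,175,80,50,5)]),np.hstack([crop(s,320,220,80,70,5),crop(t,315,162,80,70,5)])]))"
```

```text
t 24.85 turn [-0.12 -0.07  4.47] shift [  2.46 -45.2    6.29] q7 1.43 | now tip [0.588  0.1463 0.1229] w 43.3 gf 0.0 F [ 0.2  0.3 -0.6]
```

View pics/k4.png

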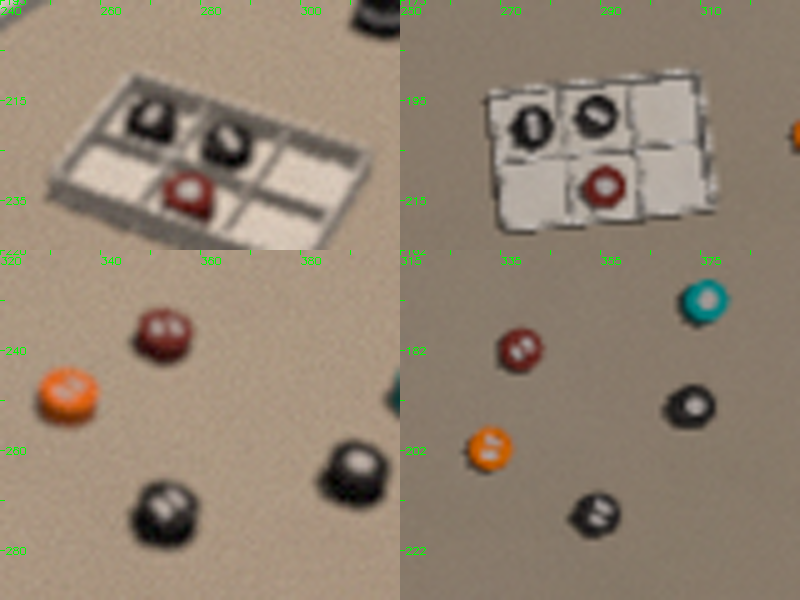

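```bash
cat >> h.py <<'E'
def off(xy): return np.array(xy)-.004*np.array([np.cos(CAR[2]),np.sin(CAR[2])])
E
python3 -c "
from h import *
plan(off((.564,-.305)),.06,CAR[2]+np.pi/2)"
```

```text
t 24.95 turn [ 0.13 -0.13 15.8 ] shift [ -5.9  -45.47   6.26] q7 1.43 | now tip [0.5865 0.1536 0.1226] w 43.9 gf 0.0 F [-0.2 -0.  -0.7]
```

drive_tool(
  motion=[
    [[0,0,0],[0,0,7.8],0],
    [[0,0,0],[0,0,7.8],0],
    [[-0.5,-3.8,0],[0,0,0],0],
    [[-0.6,-4.8,0],[0,0,0],0],
    [[-0.6,-4.8,0],[0,0,0],0],
    [[-0.6,-4.8,0],[0,0,0],0],
    [[-0.6,-4.8,0],[0,0,0],0],
    [[-0.6,-4.8,0],[0,0,0],0],
    [[-0.6,-4.8,0],[0,0,0],0],
    [[-0.6,-4.8,1.3],[0,0,0],0],
    [[-0.6,-4.8,2],[0,0,0],0],
    [[-0.6,-4.2,3],[0,0,0],0],
  ],
)

```text
time: 26.45
position: [0.5565, -0.3246, 0.1314]
tool_rot: [0.306, 3.125, -0.005]
ft_force: [0.8, 0.4, -1.2]
grip_width: 0.499
grip_force: 0.0
```

drive_tool(
  motion=[
    [[0,0,0],[0,0,0],0],
    [[0,0,0],[0,0,0],0],
    [[0,0,0],[0,0,0],0],
  ],
)

```text
time: 26.82
position: [0.5577, -0.3204, 0.1319]
tool_rot: [0.3, 3.126, -0.002]
ft_force: [0.3, -0.1, 0.0]
grip_width: 0.5
grip_force: 0.0
```

```bash
python3 -c "
from h import *
plan(off((.564,-.305)),.0115,CAR[2]+np.pi/2)
s=ctrl.get_image('scene')[:,:,::-1];t=ctrl.get_image('top')[:,:,::-1]
cv2.imwrite('pics/k5.png',np.hstack([crop(s,315,195,80,100,5),crop(t,315,150,80,100,5)]))"
```

```text
t 26.82 turn [-0.08  0.06 -0.26] shift [0.07 1.63 5.04] q7 2.05 | now tip [ 0.5578 -0.3205  0.0619] w 43.5 gf 0.0 F [ 0.3 -0.1  0. ]
```

View pics/k5.png

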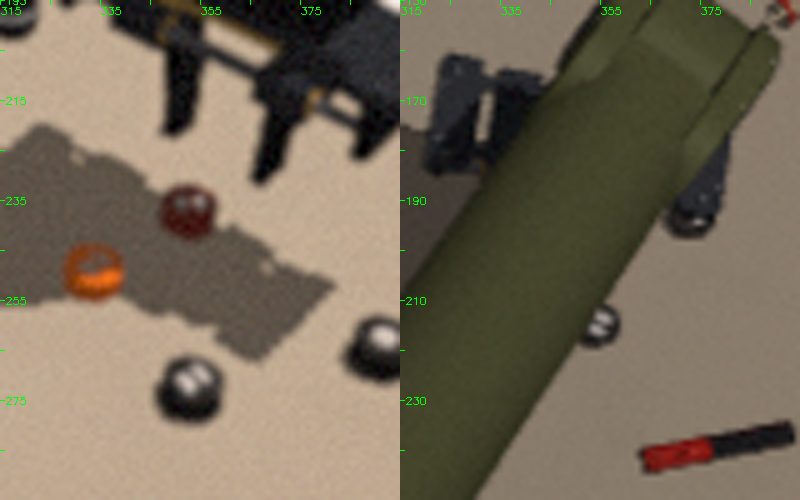

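drive_tool(
  motion=[
    [[0.1,1.6,0],[0,0,0],0],
    [[0,0,2],[0,0,0],0],
    [[0,0,2],[0,0,0],0],
    [[0,0,1],[0,0,0],0],
    [[0,0,0],[0,0,0],0],
    [[0,0,0],[0,0,0],-0.2],
    [[0,0,0],[0,0,0],-0.5],
    [[0,0,0],[0,0,0],-0.5],
    [[0,0,0],[0,0,0],-0.5],
    [[0,0,0],[0,0,0],-0.5],
    [[0,0,0],[0,0,0],-0.5],
  ],
)

```text
time: 28.3
position: [0.559, -0.3065, 0.0816]
tool_rot: [0.304, 3.126, -0.004]
ft_force: [0.3, -0.8, 4.3]
grip_width: 0.322
grip_force: 25.0
```

```bash
python3 -c "
from h import *
plan(off((.564,-.305)),.0115,CAR[2]+np.pi/2)"
```

```text
t 28.3 turn [-0.14  0.03 -0.4 ] shift [-0.07  0.24  0.01] q7 2.05 | now tip [ 0.559  -0.3066  0.0116] w 28.0 gf 25.0 F [ 0.3 -0.8  4.3]
```

drive_tool(
  motion=[
    [[0,0,-3],[0,0,0],-0.5],
    [[0,0,-4],[0,0,0],-0.5],
    [[0,0,-1],[0,0,0],-0.5],
  ],
)

```text
time: 28.68
position: [0.5596, -0.3065, 0.1632]
tool_rot: [0.304, 3.124, -0.005]
ft_force: [0.1, 0.0, 0.1]
grip_width: 0.322
grip_force: 25.0
```

```bash
python3 -c "
from h import *
plan(loc(CAR,-.026,-.064),.05,CAR[2]+np.pi/2)"
```

```text
t 28.68 turn [-0.15  0.17 -0.39] shift [11.15 38.15  4.32] q7 2.01 | now tip [ 0.5598 -0.3067  0.0932] w 28.1 gf 25.0 F [0.1 0.  0.1]
```

drive_tool(
  motion=[
    [[1,3.3,0],[0,0,-0.4],-0.5],
    [[1.2,4.3,0],[0,0,0],-0.5],
    [[1.3,4.4,0],[0,0,0],-0.5],
    [[1.3,4.4,0],[0,0,0],-0.5],
    [[1.3,4.4,0],[0,0,0],-0.5],
    [[1.3,4.4,0],[0,0,0],-0.5],
    [[1.3,4.4,0],[0,0,0],-0.5],
    [[1.3,4.4,1.5],[0,0,0],-0.5],
    [[1.2,4.2,2.5],[0,0,0],-0.5],
    [[0,0,0],[0,0,0],-0.5],
    [[0,0,0],[0,0,0],-0.5],
    [[0,0,0],[0,0,0],-0.5],
  ],
)

```text
time: 30.18
position: [0.5202, 0.0887, 0.1204]
tool_rot: [-0.297, -3.127, 0.004]
ft_force: [0.1, 0.1, -0.3]
grip_width: 0.324
grip_force: 25.0
```

```bash
python3 -c "
from h import *
plan(loc(CAR,-.026,-.064),.0266,CAR[2]+np.pi/2)
s=ctrl.get_image('scene')[:,:,::-1];t=ctrl.get_image('top')[:,:,::-1]
cv2.imwrite('pics/k6.png',np.hstack([crop(s,185,130,80,100,5),crop(t,184,130,80,100,5)]))
for y in (-.064,): print(proj('scene',[*loc(CAR,-.022,y),.056]))"
```

```text
t 30.18 turn [-0.14 -0.01 -0.13] shift [-0.07  0.06  2.38] q7 1.24 | now tip [0.5201 0.0885 0.0504] w 28.2 gf 25.0 F [ 0.1  0.1 -0.3]
[[225.70301063 182.62953732]]
```

View pics/k6.png

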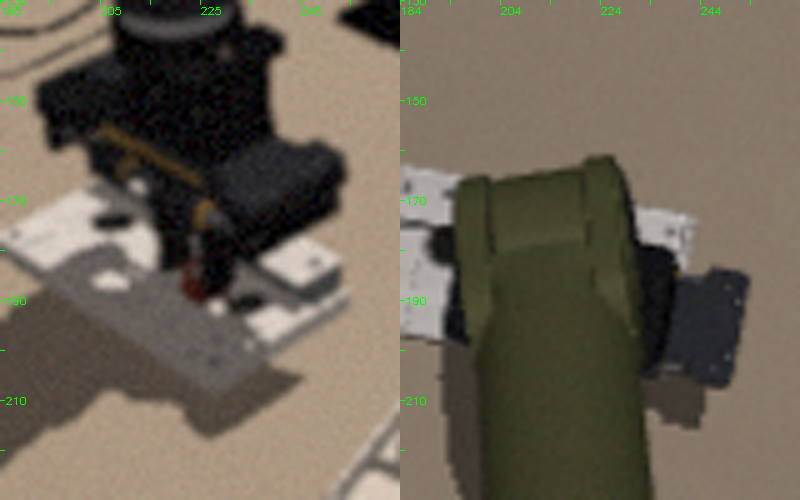

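drive_tool(
  motion=[
    [[-0.1,0.05,1],[-0.1,0,0],-0.5],
    [[0,0,1.3],[0,0,0],-0.5],
    [[-0.8,0,0],[0,0,0],-0.5],
    [[-0.8,0,0],[0,0,0],-0.5],
    [[-0.7,0,0],[0,0,0],-0.5],
    [[0,0,0],[0,0,0],-0.5],
    [[0,0,0],[0,0,0],-0.5],
    [[0,0,0],[0,0,0],-0.5],
  ],
)

```text
time: 31.28
position: [0.5432, 0.0863, 0.0972]
tool_rot: [-0.293, -3.127, 0.0]
ft_force: [-0.4, -0.2, -0.8]
grip_width: 0.327
grip_force: 25.0
```

```bash
python3 -c "
from h import *
plan(loc(CAR,.004,-.064),.0256,CAR[2]+np.pi/2)"
```

```text
t 31.27 turn [-0.02 -0.05  0.01] shift [-0.76 -0.13  0.16] q7 1.28 | now tip [0.5432 0.0863 0.0272] w 28.4 gf 25.0 F [-0.4 -0.2 -0.8]
```

drive_tool(
  motion=[
    [[-0.2,-0.12,0.2],[0,0,0],-0.5],
    [[-0.15,0,0.25],[0,0,0],-0.5],
    [[-0.12,0,0],[0,0,0],-0.5],
    [[-0.12,0,0],[0,0,0],-0.5],
    [[-0.1,0,0],[0,0,0],-0.5],
    [[0,0,0],[0,0,0],-0.5],
  ],
)

```text
time: 32.02
position: [0.5504, 0.0837, 0.0927]
tool_rot: [0.293, 3.128, -0.0]
ft_force: [0.0, 0.4, 1.5]
grip_width: 0.332
grip_force: 25.0
```

```bash
python3 -c "
from h import *
plan(loc(CAR,.004,-.064),.0196,CAR[2]+np.pi/2)"
```

```text
t 32.02 turn [-0.01  0.   -0.  ] shift [-0.01 -0.01  0.31] q7 1.29 | now tip [0.5504 0.0837 0.0227] w 28.8 gf 25.0 F [0.  0.4 1.5]
```

drive_tool(
  motion=[
    [[0,0,0.2],[0,0,0],-0.5],
    [[0,0,0.2],[0,0,0],-0.5],
    [[0,0,0],[0,0,0],-0.5],
    [[0,0,0],[0,0,0],-0.5],
    [[0,0,0],[0,0,0],-0.5],
  ],
)

```text
time: 32.65
position: [0.5501, 0.0836, 0.0886]
tool_rot: [-0.293, -3.127, 0.001]
ft_force: [2.2, -0.2, -1.0]
grip_width: 0.328
grip_force: 25.0
```

```bash
python3 -c "
from h import *
plan(loc(CAR,.004,-.064),.0196,CAR[2]+np.pi/2)"
```

```text
t 32.65 turn [-0.02 -0.03 -0.  ] shift [-0.03 -0.   -0.1 ] q7 1.29 | now tip [0.5501 0.0836 0.0186] w 28.5 gf 25.0 F [ 2.2 -0.2 -1. ]
```

drive_tool(
  motion=[
    [[0,0,0],[0,0,0],-0.2],
    [[0,0,0],[0,0,0],-0.1],
    [[0,0,0],[0,0,0],-0.05],
    [[0.2,0,-2],[0,0,0],0],
    [[1,0,-4],[0,0,0],0],
    [[1.5,-3,0],[0,0,0],0],
    [[1.5,-4.5,0],[0,0,0],0],
    [[1.5,-4.5,0],[0,0,0],0],
    [[1.5,-4.5,0],[0,0,0],0],
    [[1.5,-4.5,0],[0,0,0],0],
    [[0,-4.5,0],[0,0,0],0],
    [[0,0,0],[0,0,0],0],
  ],
)

```text
time: 34.15
position: [0.4161, -0.1538, 0.1491]
tool_rot: [-0.303, -3.127, 0.001]
ft_force: [-0.3, 0.1, 0.4]
grip_width: 0.5
grip_force: 0.0
```

```bash
python3 -c "
from h import *
plan(off((.445,-.357)),.05,CAR[2]+np.pi/2)
s=ctrl.get_image('scene')[:,:,::-1];t=ctrl.get_image('top')[:,:,::-1]
cv2.imwrite('pics/k7.png',np.vstack([np.hstack([crop(s,185,150,80,60,5),crop(t,174,158,80,60,5)]),np.hstack([crop(s,330,225,80,60,5),crop(t,315,172,80,60,5)])]))"
```

```text
t 34.15 turn [-0.03 -0.01 -0.37] shift [ -6.22 -19.43   2.91] q7 1.67 | now tip [ 0.4161 -0.1538  0.0791] w 43.5 gf 0.0 F [-0.3  0.1  0.4]
```

View pics/k7.png

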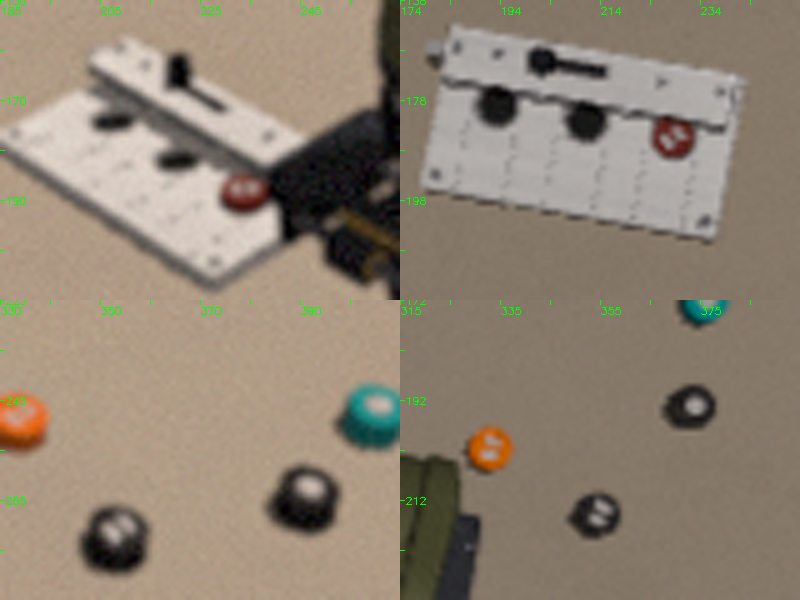

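drive_tool(
  motion=[
    [[-1,-3.3,0],[0,0,-0.4],0],
    [[-1.3,-4,0],[0,0,0],0],
    [[-1.3,-4,0],[0,0,0],0],
    [[-1.3,-4,1],[0,0,0],0],
    [[-1.3,-4,2],[0,0,0],0],
    [[0,0,0],[0,0,0],0],
    [[0,0,0],[0,0,0],0],
    [[0,0,0],[0,0,0],0],
    [[0,0,0],[0,0,0],0],
  ],
)

```text
time: 35.38
position: [0.4442, -0.3504, 0.1194]
tool_rot: [0.279, 3.128, 0.001]
ft_force: [0.1, 0.1, -1.0]
grip_width: 0.503
grip_force: 0.0
```

```bash
python3 -c "
from h import *
plan(off((.445,-.357)),.0125,CAR[2]+np.pi/2)"
```

```text
t 35.38 turn [0.03 0.04 0.51] shift [ 0.19 -0.63  3.69] q7 2.23 | now tip [ 0.4442 -0.3504  0.0494] w 43.8 gf 0.0 F [ 0.1  0.1 -1. ]
```

drive_tool(
  motion=[
    [[0.2,-0.6,0],[0,0,0.5],0],
    [[0,0,1.8],[0,0,0],0],
    [[0,0,1.9],[0,0,0],0],
    [[0,0,0],[0,0,0],0],
    [[0,0,0],[0,0,0],0],
    [[0,0,0],[0,0,0],-0.2],
    [[0,0,0],[0,0,0],-0.5],
    [[0,0,0],[0,0,0],-0.5],
    [[0,0,0],[0,0,0],-0.5],
    [[0,0,0],[0,0,0],-0.5],
    [[0,0,0],[0,0,0],-0.5],
  ],
)

```text
time: 36.75
position: [0.4406, -0.3574, 0.0822]
tool_rot: [-0.296, -3.128, 0.001]
ft_force: [0.4, 0.8, 4.4]
grip_width: 0.329
grip_force: 25.0
```

```bash
python3 -c "
from h import *
plan(off((.445,-.357)),.0125,CAR[2]+np.pi/2)"
```

```text
t 36.75 turn [-0.02  0.   -0.1 ] shift [-0.03  0.12 -0.03] q7 2.27 | now tip [ 0.4406 -0.3574  0.0122] w 28.7 gf 25.0 F [0.4 0.8 4.4]
```

drive_tool(
  motion=[
    [[0,0,-3],[0,0,0],-0.5],
    [[0,0,-4],[0,0,0],-0.5],
    [[0,0,-1],[0,0,0],-0.5],
    [[0,0,0],[0,0,0],-0.5],
    [[0,0,0],[0,0,0],-0.5],
  ],
)

```text
time: 37.38
position: [0.4397, -0.3564, 0.1603]
tool_rot: [-0.295, -3.125, -0.001]
ft_force: [-0.3, 0.1, -0.5]
grip_width: 0.325
grip_force: 25.0
```

```bash
python3 -c "
from h import *
plan(loc(CAR,-.026,0),.05,CAR[2]+np.pi/2)"
```

```text
t 37.38 turn [ 0.03 -0.18 -0.09] shift [ 0.3  51.69  4.03] q7 2.2 | now tip [ 0.4395 -0.3564  0.0903] w 28.3 gf 25.0 F [-0.3  0.1 -0.5]
```

drive_tool(
  motion=[
    [[0,3.4,0],[0,0,0],-0.5],
    [[0,4.7,0],[0,0,0],-0.5],
    [[0,4.8,0],[0,0,0],-0.5],
    [[0,4.8,0],[0,0,0],-0.5],
    [[0,4.8,0],[0,0,0],-0.5],
    [[0,4.8,0],[0,0,0],-0.5],
    [[0,4.8,0],[0,0,0],-0.5],
    [[0.1,4.8,0],[0,0,0],-0.5],
    [[0.1,4.8,0],[0,0,0],-0.5],
    [[0.1,4.8,1],[0,0,0],-0.5],
    [[0,4,2.5],[0,0,0],-0.5],
    [[0,1,0.5],[0,0,0],-0.5],
  ],
)

```text
time: 38.88
position: [0.5319, 0.1521, 0.1184]
tool_rot: [-0.288, -3.122, 0.003]
ft_force: [-0.5, -0.5, -1.1]
grip_width: 0.331
grip_force: 25.0
```

drive_tool(
  motion=[
    [[0,0,0],[0,0,0],-0.5],
    [[0,0,0],[0,0,0],-0.5],
    [[0,0,0],[0,0,0],-0.5],
    [[0,0,0],[0,0,0],-0.5],
  ],
)

```text
time: 39.38
position: [0.5343, 0.1484, 0.1222]
tool_rot: [0.298, 3.127, 0.0]
ft_force: [0.1, 0.3, -0.8]
grip_width: 0.326
grip_force: 25.0
```

```bash
python3 -c "
from h import *
plan(loc(CAR,-.026,0),.0275,CAR[2]+np.pi/2)"
```

```text
t 39.38 turn [ 0.01  0.   -0.18] shift [0.21 0.33 2.47] q7 1.17 | now tip [0.5343 0.1484 0.0522] w 28.4 gf 25.0 F [ 0.1  0.3 -0.8]
```

drive_tool(
  motion=[
    [[0.2,0.3,1.2],[0,0,-0.2],-0.5],
    [[0,0,1.2],[0,0,0],-0.5],
    [[-0.8,0,0],[0,0,0],-0.5],
    [[-0.8,0,0],[0,0,0],-0.5],
    [[-0.7,0,0],[0,0,0],-0.5],
    [[0,0,0],[0,0,0],-0.5],
    [[0,0,0],[0,0,0],-0.5],
    [[0,0,0],[0,0,0],-0.5],
    [[0,0,0],[0,0,0],-0.5],
  ],
)

```text
time: 40.5
position: [0.555, 0.1484, 0.0977]
tool_rot: [-0.29, -3.127, 0.0]
ft_force: [-0.1, 0.3, 1.2]
grip_width: 0.33
grip_force: 25.0
```

```bash
python3 -c "
from h import *
plan(loc(CAR,.004,0),.0262,CAR[2]+np.pi/2)"
```

```text
t 40.5 turn [-0.01 -0.04  0.12] shift [-0.75 -0.06  0.15] q7 1.2 | now tip [0.555  0.1484 0.0277] w 28.7 gf 25.0 F [-0.1  0.3  1.2]
```

drive_tool(
  motion=[
    [[-0.2,-0.06,0.2],[0,0,0.1],-0.5],
    [[-0.15,0,0.25],[0,0,0],-0.5],
    [[-0.12,0,0],[0,0,0],-0.5],
    [[-0.12,0,0],[0,0,0],-0.5],
    [[-0.1,0,0],[0,0,0],-0.5],
    [[0,0,0.1],[0,0,0],-0.5],
    [[0,0,0.2],[0,0,0],-0.5],
    [[0,0,0],[0,0,0],-0.5],
    [[0,0,0],[0,0,0],-0.5],
  ],
)

```text
time: 41.62
position: [0.5618, 0.1462, 0.0898]
tool_rot: [-0.293, -3.127, 0.001]
ft_force: [0.9, -0.3, 0.1]
grip_width: 0.329
grip_force: 25.0
```

```bash
python3 -c "
from h import *
plan(loc(CAR,.004,0),.0202,CAR[2]+np.pi/2)"
```

```text
t 41.62 turn [-0.04 -0.05 -0.  ] shift [-0.05  0.03 -0.04] q7 1.22 | now tip [0.5617 0.1462 0.0198] w 28.6 gf 25.0 F [ 0.9 -0.3  0.1]
```

drive_tool(
  motion=[
    [[0,0,0],[0,0,0],-0.2],
    [[0,0,0],[0,0,0],-0.1],
    [[0,0,0],[0,0,0],-0.05],
    [[0.2,0,-2],[0,0,0],0],
    [[1,0,-4],[0,0,0],0],
    [[0.5,-3.5,-1],[0,0,0],0],
    [[0.5,-4.8,0],[0,0,0],0],
    [[0.5,-4.8,0],[0,0,0],0],
    [[0.5,-4.8,0],[0,0,0],0],
    [[0,-4.8,0],[0,0,0],0],
    [[0,-4.8,0],[0,0,0],0],
    [[0,-4.8,0],[0,0,0],0],
  ],
)

```text
time: 43.12
position: [0.4704, -0.1665, 0.1619]
tool_rot: [0.293, 3.126, 0.001]
ft_force: [0.4, 0.3, 0.8]
grip_width: 0.503
grip_force: 0.0
```

```bash
python3 -c "
from h import *
plan(off((.520,-.425)),.05,CAR[2]+np.pi/2)
s=ctrl.get_image('scene')[:,:,::-1];t=ctrl.get_image('top')[:,:,::-1]
cv2.imwrite('pics/k8.png',np.vstack([np.hstack([crop(s,185,150,80,60,5),crop(t,174,158,80,60,5)]),np.hstack([crop(s,345,225,80,60,5),crop(t,325,162,80,60,5)])]))"
```

```text
t 43.12 turn [0.04 0.09 0.  ] shift [ -9.28 -24.48   4.19] q7 1.75 | now tip [ 0.4705 -0.1665  0.0919] w 43.7 gf 0.0 F [0.4 0.3 0.8]
```

View pics/k8.png

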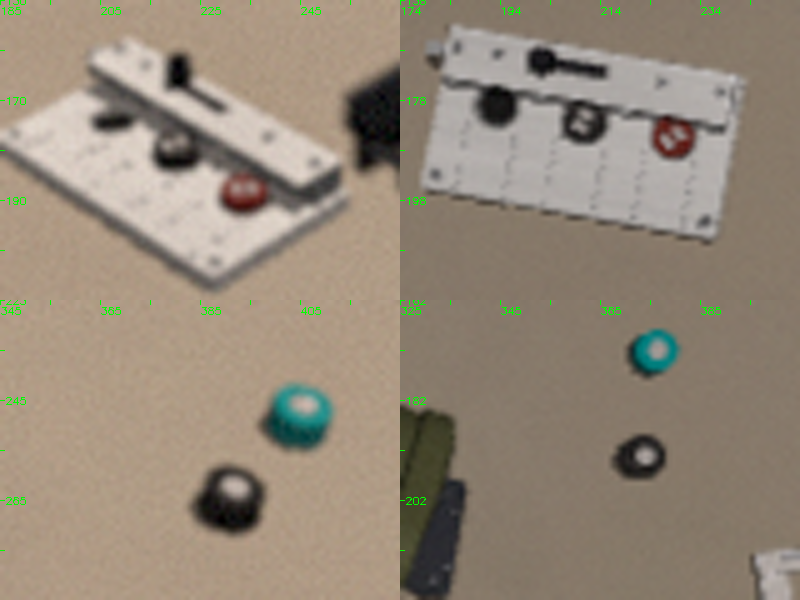

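drive_tool(
  motion=[
    [[-1.3,-3.5,0],[0,0,0],0],
    [[-1.6,-4.2,0],[0,0,0],0],
    [[-1.6,-4.2,0],[0,0,0],0],
    [[-1.6,-4.2,0],[0,0,0],0],
    [[-1.6,-4.2,1.5],[0,0,0],0],
    [[-1.6,-4.0,2.5],[0,0,0],0],
    [[0,0,0],[0,0,0],0],
    [[0,0,0],[0,0,0],0],
    [[0,0,0],[0,0,0],0],
    [[0,0,0],[0,0,0],0],
  ],
)

```text
time: 44.48
position: [0.5176, -0.4199, 0.1215]
tool_rot: [0.29, 3.127, 0.0]
ft_force: [1.1, 0.3, -0.3]
grip_width: 0.502
grip_force: 0.0
```

```bash
python3 -c "
from h import *
plan(off((.520,-.425)),.0125,CAR[2]+np.pi/2)"
```

```text
t 44.48 turn [0.01 0.07 0.1 ] shift [ 0.07 -0.46  3.9 ] q7 2.3 | now tip [ 0.5177 -0.4199  0.0515] w 43.7 gf 0.0 F [ 1.1  0.3 -0.3]
```

drive_tool(
  motion=[
    [[0.07,-0.45,0],[0,0,0.1],0],
    [[0,0,1.9],[0,0,0],0],
    [[0,0,2.0],[0,0,0],0],
    [[0,0,0],[0,0,0],0],
    [[0,0,0],[0,0,0],0],
    [[0,0,0],[0,0,0],-0.2],
    [[0,0,0],[0,0,0],-0.5],
    [[0,0,0],[0,0,0],-0.5],
    [[0,0,0],[0,0,0],-0.5],
    [[0,0,0],[0,0,0],-0.5],
    [[0,0,0],[0,0,0],-0.5],
  ],
)

```text
time: 45.85
position: [0.5153, -0.4256, 0.0818]
tool_rot: [0.296, 3.128, -0.001]
ft_force: [0.4, -0.0, 3.8]
grip_width: 0.331
grip_force: 25.0
```

```bash
python3 -c "
from h import *
plan(off((.520,-.425)),.0125,CAR[2]+np.pi/2)"
```

```text
t 45.85 turn [-0.03  0.01 -0.1 ] shift [-0.05  0.14 -0.07] q7 2.32 | now tip [ 0.5153 -0.4256  0.0118] w 28.8 gf 25.0 F [ 0.4 -0.   3.8]
```

drive_tool(
  motion=[
    [[0,0,-3],[0,0,0],-0.5],
    [[0,0,-4],[0,0,0],-0.5],
    [[0,0,-1],[0,0,0],-0.5],
    [[0,0,0],[0,0,0],-0.5],
    [[0,0,0],[0,0,0],-0.5],
  ],
)

```text
time: 46.48
position: [0.5145, -0.4245, 0.1594]
tool_rot: [-0.296, -3.124, -0.002]
ft_force: [-0.4, -0.2, -0.2]
grip_width: 0.328
grip_force: 25.0
```

```bash
python3 -c "
from h import *
plan(loc(CAR,-.026,.064),.05,CAR[2]+np.pi/2)"
```

```text
t 46.48 turn [ 0.06 -0.19 -0.09] shift [ 8.91 63.39  3.94] q7 2.28 | now tip [ 0.5143 -0.4244  0.0894] w 28.6 gf 25.0 F [-0.4 -0.2 -0.2]
```

drive_tool(
  motion=[
    [[0.6,3.6,0],[0,0,0],-0.5],
    [[0.7,5,0],[0,0,0],-0.5],
    [[0.8,5.4,0],[0,0,0],-0.5],
    [[0.8,5.4,0],[0,0,0],-0.5],
    [[0.8,5.4,0],[0,0,0],-0.5],
    [[0.8,5.4,0],[0,0,0],-0.5],
    [[0.8,5.4,0],[0,0,0],-0.5],
    [[0.8,5.4,0],[0,0,0],-0.5],
    [[0.8,5.4,0],[0,0,0],-0.5],
    [[0.8,5.4,0],[0,0,0],-0.5],
    [[0.8,5.4,0],[0,0,0],-0.5],
    [[0.4,4.8,0.5],[0,0,0],-0.5],
  ],
)

```text
time: 47.98
position: [0.5431, 0.2026, 0.155]
tool_rot: [-0.294, -3.126, 0.001]
ft_force: [0.7, -0.4, 0.5]
grip_width: 0.328
grip_force: 25.0
```

drive_tool(
  motion=[
    [[0,1.2,1.5],[0,0,0],-0.5],
    [[0,0,2],[0,0,0],-0.5],
    [[0,0,0],[0,0,0],-0.5],
    [[0,0,0],[0,0,0],-0.5],
    [[0,0,0],[0,0,0],-0.5],
    [[0,0,0],[0,0,0],-0.5],
  ],
)

```text
time: 48.72
position: [0.5467, 0.2118, 0.1219]
tool_rot: [0.297, 3.127, 0.001]
ft_force: [0.4, 0.2, 0.0]
grip_width: 0.326
grip_force: 25.0
```

```bash
python3 -c "
from h import *
plan(loc(CAR,-.026,.064),.0265,CAR[2]+np.pi/2)"
```

```text
t 48.73 turn [ 0.03  0.01 -0.14] shift [0.25 0.27 2.54] q7 1.11 | now tip [0.5467 0.2119 0.0519] w 28.4 gf 25.0 F [0.4 0.2 0. ]
```

drive_tool(
  motion=[
    [[0.2,0.25,1.2],[0,0,-0.1],-0.5],
    [[0,0,1.35],[0,0,0],-0.5],
    [[-0.8,0,0],[0,0,0],-0.5],
    [[-0.8,0,0],[0,0,0],-0.5],
    [[-0.7,0,0],[0,0,0],-0.5],
    [[0,0,0],[0,0,0],-0.5],
    [[0,0,0],[0,0,0],-0.5],
    [[0,0,0],[0,0,0],-0.5],
    [[0,0,0],[0,0,0],-0.5],
  ],
)

```text
time: 49.85
position: [0.5671, 0.2109, 0.0957]
tool_rot: [-0.293, -3.127, 0.0]
ft_force: [-0.1, -0.3, 0.2]
grip_width: 0.333
grip_force: 25.0
```

```bash
python3 -c "
from h import *
plan(loc(CAR,.004,.064),.0258,CAR[2]+np.pi/2)"
```

```text
t 49.85 turn [-0.01 -0.05  0.02] shift [-0.73 -0.02 -0.01] q7 1.15 | now tip [0.5671 0.2109 0.0257] w 29.0 gf 25.0 F [-0.1 -0.3  0.2]
```

drive_tool(
  motion=[
    [[-0.2,-0.05,0.15],[0,0,0],-0.5],
    [[-0.15,0,0.2],[0,0,0],-0.5],
    [[-0.12,0,0],[0,0,0],-0.5],
    [[-0.12,0,0],[0,0,0],-0.5],
    [[-0.1,0,0],[0,0,0],-0.5],
    [[0,0,0.1],[0,0,0],-0.5],
    [[0,0,0.15],[0,0,0],-0.5],
    [[0,0,0],[0,0,0],-0.5],
    [[0,0,0],[0,0,0],-0.5],
  ],
)

```text
time: 50.98
position: [0.5739, 0.2088, 0.0895]
tool_rot: [-0.293, -3.127, 0.001]
ft_force: [0.8, -1.2, 0.1]
grip_width: 0.332
grip_force: 25.0
```

```bash
python3 -c "
from h import *
plan(loc(CAR,.004,.064),.0198,CAR[2]+np.pi/2)"
```

```text
t 50.98 turn [-0.03 -0.05 -0.  ] shift [-0.02  0.06 -0.03] q7 1.16 | now tip [0.5739 0.2088 0.0195] w 28.9 gf 25.0 F [ 0.8 -1.2  0.1]
```

drive_tool(
  motion=[
    [[0,0,0],[0,0,0],-0.2],
    [[0,0,0],[0,0,0],-0.1],
    [[0,0,0],[0,0,0],-0.05],
    [[0.2,0,-2],[0,0,0],0],
    [[0,0,-4],[0,0,0],0],
    [[-2,-1.6,0],[0,0,0],0],
    [[-1.9,-1.6,0],[0,0,0],0],
    [[0,0,0],[0,0,0],0],
    [[0,0,0],[0,0,0],0],
    [[0,0,0],[0,0,0],0],
  ],
)

```text
time: 52.22
position: [0.6037, 0.1722, 0.1497]
tool_rot: [-0.29, -3.127, -0.001]
ft_force: [-0.4, -0.2, -0.8]
grip_width: 0.502
grip_force: 0.0
```

```bash
python3 -c "
from h import *
plan(loc(CAR,.041,.032),.043,CAR[2]+np.pi/2)"
```

```text
t 52.23 turn [ 0.02 -0.08  0.11] shift [-0.11 -0.1   3.67] q7 1.22 | now tip [0.6036 0.1722 0.0797] w 43.7 gf 0.0 F [-0.4 -0.2 -0.8]
```

drive_tool(
  motion=[
    [[-0.1,-0.1,1.8],[0,0,0.1],0],
    [[0,0,1.9],[0,0,0],0],
    [[0,0,0],[0,0,0],0],
    [[0,0,0],[0,0,0],-0.3],
    [[0,0,0],[0,0,0],-0.8],
    [[0,0,0],[0,0,0],-0.8],
    [[0,0,0],[0,0,0],-0.8],
    [[0,0,0],[0,0,0],-0.8],
    [[0,0,0],[0,0,0],-0.8],
  ],
  force=15,
)

```text
time: 53.35
position: [0.6052, 0.1697, 0.1126]
tool_rot: [-0.296, -3.127, -0.0]
ft_force: [0.2, 1.1, -1.2]
grip_width: 0.187
grip_force: 15.0
```

drive_tool(
  motion=[
    [[0,-0.3,0],[0,0,0],-0.8],
    [[0,-0.6,0],[0,0,0],-0.8],
    [[0,-0.7,0],[0,0,0],-0.8],
    [[0,-0.6,0],[0,0,0],-0.8],
    [[0,-0.5,0],[0,0,0],-0.8],
    [[0,-0.5,0],[0,0,0],-0.8],
    [[0,-0.2,0],[0,0,0],-0.8],
    [[0,0,0],[0,0,0],-0.8],
    [[0,0,0],[0,0,0],-0.8],
  ],
)

```text
time: 54.48
position: [0.5993, 0.1388, 0.1127]
tool_rot: [0.293, 3.127, 0.005]
ft_force: [2.2, 6.3, -3.3]
grip_width: 0.185
grip_force: 15.0
```

```bash
python3 -c "
from h import *
plan(loc(CAR,.041,0),.043,CAR[2]+np.pi/2)"
```

```text
t 54.48 turn [0.2  0.03 0.01] shift [ 0.07  0.06 -0.03] q7 1.28 | now tip [0.5994 0.1391 0.0427] w 16.1 gf 15.0 F [ 2.2  6.3 -3.3]
```

drive_tool(
  motion=[
    [[0,0.15,0],[0,0,0],-0.8],
    [[0,0,0],[0,0,0],-0.8],
    [[0,0,0],[0,0,0],-0.3],
    [[0,0,0],[0,0,0],0],
    [[0,0,0],[0,0,0],0],
    [[0,0,-3],[0,0,0],0],
    [[0,0,-5],[0,0,0],0],
    [[0,0,-5],[0,0,0],0],
    [[0,5,-4],[0,0,0],0],
    [[0,5,0],[0,0,0],0],
    [[0,5,0],[0,0,0],0],
    [[0,5,0],[0,0,0],0],
  ],
)

```text
time: 55.98
position: [0.6369, 0.3336, 0.2817]
tool_rot: [-0.297, -3.127, 0.001]
ft_force: [0.2, -0.4, -0.2]
grip_width: 0.499
grip_force: 0.0
```

```bash
python3 -c "
from h import *
plan(loc(CAR,.041,0),.043,CAR[2]+np.pi/2)
s=ctrl.get_image('scene')[:,:,::-1];t=ctrl.get_image('top')[:,:,::-1]
cv2.imwrite('pics/k9.png',np.vstack([np.hstack([crop(s,185,150,80,60,5),crop(t,174,158,80,60,5)]),np.hstack([crop(s,240,195,80,60,5),crop(t,255,175,80,60,5)])]))"
```

```text
t 55.98 turn [-0.05 -0.03 -0.15] shift [  0.14 -19.77  16.87] q7 0.99 | now tip [0.6368 0.3335 0.2117] w 43.4 gf 0.0 F [ 0.2 -0.4 -0.2]
```

View pics/k9.png

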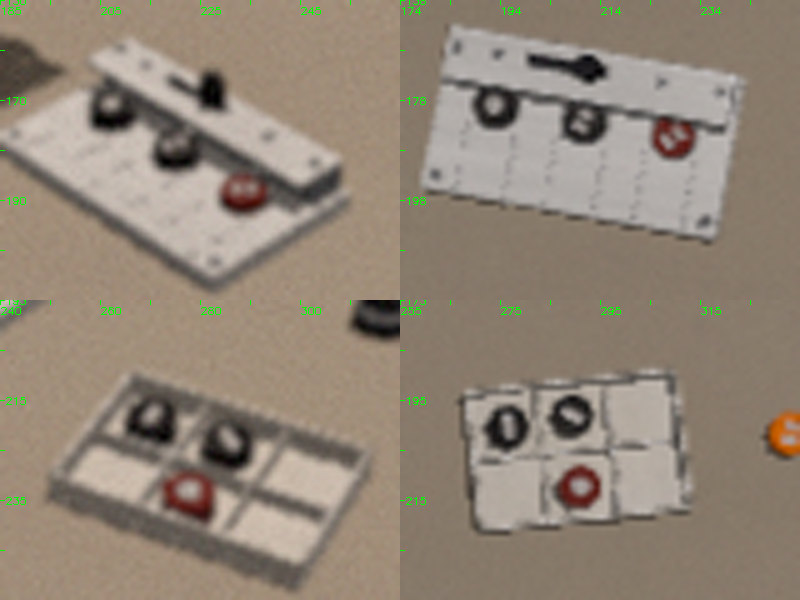

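```bash
python3 -c "
from bench import ctrl
print(ctrl.close_job())"
```

```text
the job is handed in; nothing more can be done
None
```

The job is handed in, and the last camera view showed it complete: all three finished mounts flat in separate tray wells, all three fresh mounts down in the pockets, and the lock bar shut to its stop. `close_job()` returned no verdict.

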